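Pack the scale weights into their fitted case

TASK

Put the three brass weights that stand on the counter away in the weight case, each one fully home in the bore that was made for it, and then put the cover on the case, right down on the plinth all round. Leave the wax pot and the roll of tape where they are.

Things in the scene. Friction and masses are not known exactly. Their poses are not given: they have to be found in the camera images.
- weight_large: the large of the three loose solid brass scale weights standing on the counter: a plain round disc 68 mm in diameter and 30 mm high, about 850 g; origin at the centre of its underside, z up. Take it round the rim from above
- weight_medium: the medium of the three loose solid brass scale weights standing on the counter: a plain round disc 62 mm in diameter and 24 mm high, about 600 g; origin at the centre of its underside, z up. Take it round the rim from above
- weight_small: the small of the three loose solid brass scale weights standing on the counter: a plain round disc 46 mm in diameter and 16 mm high, about 220 g; origin at the centre of its underside, z up. Take it round the rim from above
- insert_large: grey square insert of the case (fixed), 88 x 88 x 26 mm, with one round dark-floored bore for the large weight, 76 mm in diameter, 20 mm deep, 3 mm chamfer at its mouth. Origin: centre of the underside, below the bore's axis; bore floor 6 mm, mouth 26 mm above it. A weight fully home in its own bore stands 10 mm above the insert
- insert_medium: grey square insert of the case (fixed), 88 x 88 x 26 mm, with one round dark-floored bore for the medium weight, 69 mm in diameter, 14 mm deep, 3 mm chamfer at its mouth. Origin: centre of the underside, below the bore's axis; bore floor 12 mm, mouth 26 mm above it. A weight fully home in its own bore stands 10 mm above the insert
- insert_small: grey square insert of the case (fixed), 88 x 88 x 26 mm, with one round dark-floored bore for the small weight, 56 mm in diameter, 6 mm deep, 3 mm chamfer at its mouth. Origin: centre of the underside, below the bore's axis; bore floor 20 mm, mouth 26 mm above it. A weight fully home in its own bore stands 10 mm above the insert
- case: open wooden weight case (fixed), long along its own y, holding the three grey inserts in a row along y, 89 mm from centre to centre, in an order that changes; plinth 120 x 298 x 16 mm, on it an upright collar 100 x 278 mm outside whose rim is level with the insert tops, 38 mm above the counter; origin at the centre of the plinth's underside
- cover: lift-off wooden cover of the case, right way up: 120 x 298 mm (long along its y), 41 mm high, 0.32 kg; hollow, inside 110 x 288 x 36 mm (5 mm clearance round the collar). Steel bar handle on top along y, 10 mm thick, 90 mm long, axis 73 mm above the origin, 27 mm free below it. Origin: centre of the skirt's lower edge. Fully home: skirt on the plinth, origin 16 mm above the case's
- wax_pot: round tub of wax, 66 mm in diameter and 30 mm high, a bystander; origin at the centre of its underside
- tape_roll: roll of black tape lying flat, 62 mm across and 19 mm high, a bystander; origin at the centre of its underside
Mind the look-alikes: they are no part of the job. Leave any pink or turquoise look-alike of the weight_medium alone.

How it is judged:
On the way:
1. all three weights are fully home, each in its own bore, with the cover still off (horizontal distance between weight_large and insert_large below 0.008 m and z of weight_large in the frame of insert_large below 0.01 m and angle between each of weight_large, weight_medium, weight_small's own z axis and vertical below 0.1 rad and horizontal distance between weight_medium and insert_medium below 0.008 m and z of weight_medium in the frame of insert_medium below 0.016 m and horizontal distance between weight_small and insert_small below 0.008 m and z of weight_small in the frame of insert_small below 0.024 m and horizontal distance between cover and case above 0.05 m), for 0.2 s.
At the end, for the whole second after the job is handed in: Each weight stands flat in the bore made for it (within 8 mm of its axis, within 4 mm of its floor); the cover lies over the collar, level, in line with the case and within 10 mm of its centre, its skirt within 4 mm of the plinth; all four are at rest (horizontal distance between weight_large and insert_large below 0.008 m and z of weight_large in the frame of insert_large below 0.01 m and angle between each of weight_large, weight_medium, weight_small's own z axis and vertical below 0.1 rad and horizontal distance between weight_medium and insert_medium below 0.008 m and z of weight_medium in the frame of insert_medium below 0.016 m and horizontal distance between weight_small and insert_small below 0.008 m and z of weight_small in the frame of insert_small below 0.024 m and horizontal distance between cover and case below 0.01 m and z of cover in the frame of case below 0.02 m and angle between the y axis of cover and the y axis of case, either way round below 0.08 rad and angle between cover's own z axis and vertical below 0.04 rad and linear speed of each of weight_large, weight_medium, weight_small, cover below 0.01 m/s and angular speed of each of weight_large, weight_medium, weight_small, cover below 0.1 rad/s); the robot touches nothing.
It fails at once if the wax pot is moved more than 30 mm (distance of wax_pot from where it was at the start of the episode above 0.03 m).
It fails at once if the roll of tape is moved more than 30 mm (distance of tape_roll from where it was at the start of the episode above 0.03 m).
It also fails if it takes over 128 s, if anything falls off the work surface, if the arm or the gripper's body presses on something with over 40 N, if the wrist force passes 120 N, or if a joint passes its speed limit or range.

ROBOT

A 6-joint arm with a two-finger parallel gripper is mounted at the origin on a cart in front of the work surface, level with it; the furniture and walls round the work are solid. World frame = base frame: x ahead of the robot, y to its left, z up, the work surface at z = 0. Lengths are in m, angles in rad, forces in N, time in s.
With the tool pointing down it reaches from about 0.425 to 0.95 m from the base axis. Payload 3.5 kg.
Tool frame: the origin (TCP) lies midway between the tips of the shut fingers; the grasp point (between the pads) lies 19 mm behind it (ctrl.hold_point_z is the distance from the TCP to the grasp point, in m); z points along the fingers, y is the line along which they close (so a half turn about z gives the same grasp; the last joint's range is limited). The gripper opens to 85 mm and grips with 20 to 120 N. Pads are 22 mm wide; open, the fingers measure 114 mm over their backs; the gripper's body (76 mm by 85 mm) begins 54 mm behind the grasp point. The pads swing forward as they close: fully open they stand 13 mm farther back than shut.
Start: joints at [1.185, 0.286, 1.577, -0, 1.279, -0.15], TCP at [0.158, 0.656, 0.231] pointing down, gripper open.
Joint ranges: [-2.77, 2.77], [-0.9, 2.22], [0.21, 2.48], [-1.53, 4.67], [0.24, 2.81], [-2.84, 2.84]. Speed limits (rad/s): [2.79, 2.79, 3.14, 3.14, 3.14, 3.14].

INTERFACE

Orientations are given as a unit quaternion [x, y, z, w].
In Python, from plant import readout, cams, sign_off, ctrl gives the robot as it stands. The module is installed in compiled form; this text tells all that it offers.
- The arm moves only by the tool step_arm, never from a script. Its argument "increments" is a list of rows, each a list of 2 entries, a list of its own where there are three numbers: the shift along the world's x, y, z in mm, then the turn, a rotation vector about the world's x, y, z in rad. In form: [[[x, y, z], [rx, ry, rz]], ...]. A call has 1 to 8 rows; each row shifts and turns the commanded pose from where the row before left it; what a row does not reach is not made up. A row lasts 1/12 s, in which the tool goes at most 41.7 mm and 7.16 degrees, less where a joint would pass 70% of its speed; a pose out of reach is approached as far as the arm can. A call is refused whole if a number of a shift passes 41.7 or a number of a turn 0.125, either way. A call with a gripper value outside its range is refused whole. "fingers" is the opening, from -1 (shut) to 1 (fully open), set as the call begins (left out, the last holds). The fingers move at their own pace and stop on an object; "grip_force" is the grip in N (left out, the last holds). Time passes only in rows, so rows that do not move let the fingers close. It gives the time, the measured TCP pose, the force, the opening and the grip force at its end, in the units of the state.
- readout.get_state(): the state, without advancing time (a new reading comes with each control period).
- cams.read_camera(name): name is "scene" or "top" or "wrist"; returns the picture (480x640x3 uint8, red, green, blue); there is no depth.
- cams.get_calibration(name): a dict with "fx", "fy", "cx", "cy" (pixels), "eye" and "rotation" of the camera in the world; the wrist camera has in their place "T_tool_cam" (4x4, takes a point from camera to tool coordinates, whose origin is the TCP and whose axes are the flange's). Camera axes: x right, y up, looking along -z (the intrinsics and any distortion apply to the point x, -y, -z); pixel columns grow to the right and rows downward; lengths in m; the calibration is good to about 2 mm. A picture is of the moment at which its call begins: read the wrist's pose just before it. get_calibration takes no time and is no camera call.
- sign_off(): hands the job in; it is judged then, once.
The state is a dict: "time": time; "qpos": joint angles; "dq": joint speeds; "joint_efforts": joint torques, N m; "eef_pos": TCP position; "tcp_rot": TCP orientation; "contact_force": force on the tool from outside, world axes, zero at the start; "wrist_torque": the same for the moment, N m; "opening": opening from 0.0 (shut) to 1.0 (fully open); "finger_force": force on a finger pad.
Only numpy, scipy, OpenCV 4.12 (cv2) and the standard library are available. Lean on these libraries where they do the work, as an engineer would, in place of code of your own. Each camera call takes 0.05 s, during which the arm holds its last target. There are 200 camera calls.

## Working session

There is one attempt and no reset: what is moved stays moved. The work goes in short steps, Python scripts to look and compute and a tool call to move; the robot and the scene stay as the last step left them, time stands still between calls to the robot, and variables do not carry over. Pictures are saved under pics/ and viewed, at most 14 in all, crops included, and the job is handed in when it is done.

Besides the shell and the picture viewer there is one more tool, called after "Request:" as name([rows], argument=value, ...), one row to a line, values as JSON. step_arm: Moves the arm, as the interface text tells. Its arguments: {"type":"object","properties":{"increments":{"type":"array","items":{"type":"array"}},"fingers":{"type":"number"},"grip_force":{"type":"number"}},"required":["increments"]}

```bash
mkdir -p pics
cat > h.py <<'E'
import numpy as np, cv2
from plant import readout, cams, sign_off, ctrl
def snap(n,f):
    im=cams.read_camera(n); cv2.imwrite(f'pics/{f}.png',im[...,::-1]); return im
def ray(cal,px,T=None):
    u,v=px; d=np.array([(u-cal['cx'])/cal['fx'],-(v-cal['cy'])/cal['fy'],-1.0])
    return np.array(cal['eye']),np.array(cal['rotation'])@d
def atz(n,px,z):
    c=cams.get_calibration(n); e,d=ray(c,px); return e+d*(z-e[2])/d[2]
def tri(p1,p2):
    A=[];b=[]
    for n,px in (p1,p2):
        e,d=ray(cams.get_calibration(n),px); d=d/np.linalg.norm(d); P=np.eye(3)-np.outer(d,d); A.append(P); b.append(P@e)
    A=np.vstack(A);b=np.hstack(b); x,r,_,_=np.linalg.lstsq(A,b,rcond=None); return x
E
python3 - <<'E'
from h import *
for n in("top","scene"):
    snap(n,n+'0'); print(n,cams.get_calibration(n))
print(cams.get_calibration("wrist"),readout.get_state(),ctrl.hold_point_z)
E
```

```text
top {'fx': 462.84305601445794, 'fy': 462.84305601445794, 'cx': 325.0311527548534, 'cy': 240.26625251062256, 'eye': array([ 0.02560251, -0.00715294,  1.05052535]), 'rotation': array([-0.14799911,  0.18519511,  0.76078438, -0.6041574 ])}
scene {'fx': 441.4360529917295, 'fy': 441.4360529917295, 'cx': 312.85835419319415, 'cy': 239.96838648429662, 'eye': array([0.13726397, 0.4837394 , 0.83775513]), 'rotation': array([-0.10891726,  0.35065798,  0.89274315, -0.26112388])}
{'fx': 429.95940507969857, 'fy': 429.95940507969857, 'cx': 316.61463651796953, 'cy': 240.7775665506808, 'T_tool_cam': array([[-1.05029139e-04,  9.47305363e-01,  3.20331919e-01,
         8.18303825e-02],
       [ 9.99999993e-01,  8.49789464e-05,  7.65709737e-05,
        -1.44108147e-05],
       [ 4.53146251e-05,  3.20331925e-01, -9.47305366e-01,
        -1.43483604e-01],
       [ 0.00000000e+00,  0.00000000e+00,  0.00000000e+00,
         1.00000000e+00]])} {'time': 0.1, 'qpos': array([ 1.18502828e+00,  2.87088937e-01,  1.57806067e+00, -9.30711584e-06,
        1.27862412e+00, -1.50012078e-01]), 'dq': array([ 7.26781831e-04, -2.64520051e-03, -5.04464835e-03, -4.00282734e-05,
        1.68414802e-03, -1.45993334e-03]), 'joint_efforts': array([-5.31358146e-04, -4.07300019e+01, -2.93698025e+01, -1.80324532e-04,
        3.44086729e-03, -9.87133404e-06]), 'eef_pos': array([0.15741353, 0.65575886, 0.23006132]), 'tcp_rot': array([ 1.17603778e-01,  9.93059999e-01, -1.05281823e-03, -2.84366222e-04]), 'contact_force': array([-1.09042899, -0.62405305, -0.53903559]), 'wrist_torque': array([-0.03115261, -0.03231029,  0.04289545]), 'finger_force': 0.0, 'opening': 1.0021491842035863} 0.0187
```

View pics/top0.png

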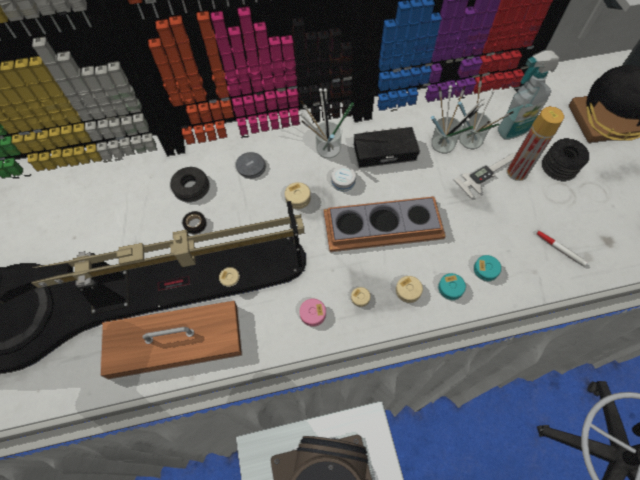

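View pics/scene0.png

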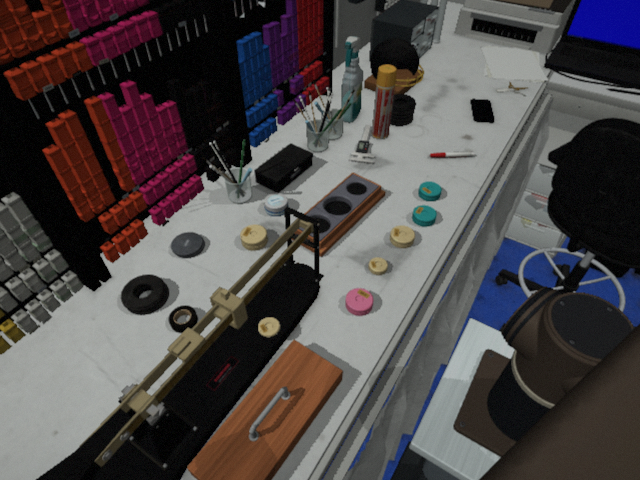

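```bash
cat >> h.py <<'E'
from scipy.spatial.transform import Rotation as R
def ray(cal,px):
    u,v=px; d=np.array([(u-cal['cx'])/cal['fx'],-(v-cal['cy'])/cal['fy'],-1.0])
    if 'T' in cal: return cal['T'][:3,3],cal['T'][:3,:3]@d
    return np.array(cal['eye']),R.from_quat(cal['rotation']).apply(d)
def proj(n,p):
    c=cams.get_calibration(n); q=R.from_quat(c['rotation']).inv().apply(np.array(p)-c['eye'])
    return c['cx']-c['fx']*q[0]/q[2], c['cy']+c['fy']*q[1]/q[2]
E
python3 - <<'E'
from h import *
np.set_printoptions(precision=4,suppress=True)
for n in("top","scene"): print(n,[np.round(proj(n,p)) for p in [(0,0,0),(.158,.656,.23),(.6,0,0)]])
for nm,a,b in [('A',(297,194),(254,236)),('C',(360,296),(377,265)),('D',(409,288),(402,236)),('scale',(229,277),(269,326)),('pink',(313,311),(359,301)),('teal1',(452,286),(424,215)),('tapeS',(194,222),(182,318)),('grey',(250,165),(187,244)),('white',(343,177),(275,204)),('boreM',(384,218),(336,205)),('boreR',(418,213),(358,188)),('handle',(170,335),(268,412))]:
    print(nm,tri(('top',a),('scene',b)))
for nm,px in [('A',(297,194)),('C',(360,296)),('D',(409,288))]: print(nm,atz('top',px,.025))
t=cv2.imread('pics/top0.png');s=cv2.imread('pics/scene0.png')
f=lambda im,x,y,w,h,k:cv2.resize(im[y:y+h,x:x+w],None,fx=k,fy=k,interpolation=cv2.INTER_CUBIC)
cv2.imwrite('pics/crop0.png',np.vstack([f(t,200,150,265,190,3)]))
cv2.imwrite('pics/crop1.png',f(s,220,160,240,190,3.2))
E
```

```text
top [array([325., 496.]), array([-109.,  496.]), array([272., 236.])]
scene [array([518., 413.]), array([183., 881.]), array([264., 279.])]
A [ 0.6972 -0.0857  0.0192]
C [ 0.388  -0.1754  0.0089]
D [ 0.3786 -0.2945  0.012 ]
scale [0.493  0.1187 0.0406]
pink [ 0.3747 -0.0579  0.0106]
teal1 [ 0.361  -0.3968  0.0122]
tapeS [0.6829 0.1908 0.0075]
grey [0.8302 0.0214 0.0081]
white [ 0.7283 -0.2191  0.0116]
boreM [ 0.5702 -0.286   0.0316]
boreR [ 0.5538 -0.3702  0.0423]
handle [0.3849 0.2651 0.0407]
A [ 0.6948 -0.0853  0.025 ]
C [ 0.382  -0.1728  0.025 ]
D [ 0.3751 -0.291   0.025 ]
```

View pics/crop0.png

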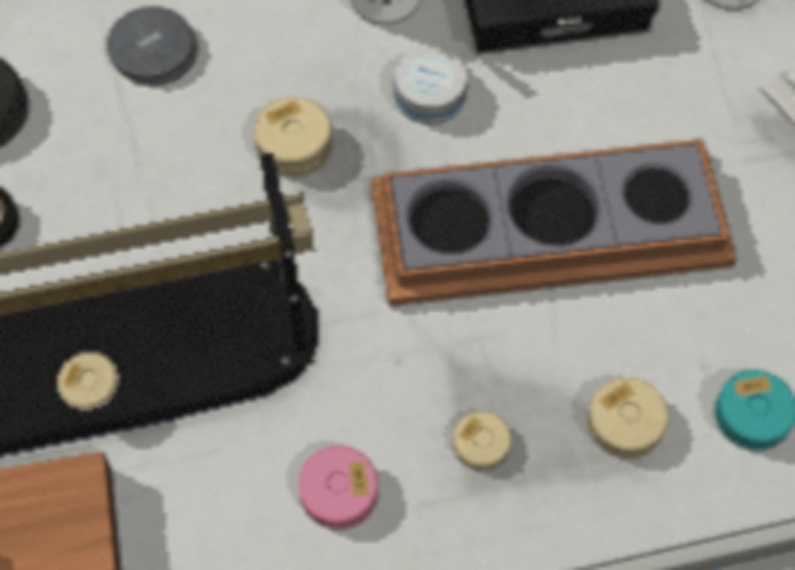

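View pics/crop1.png

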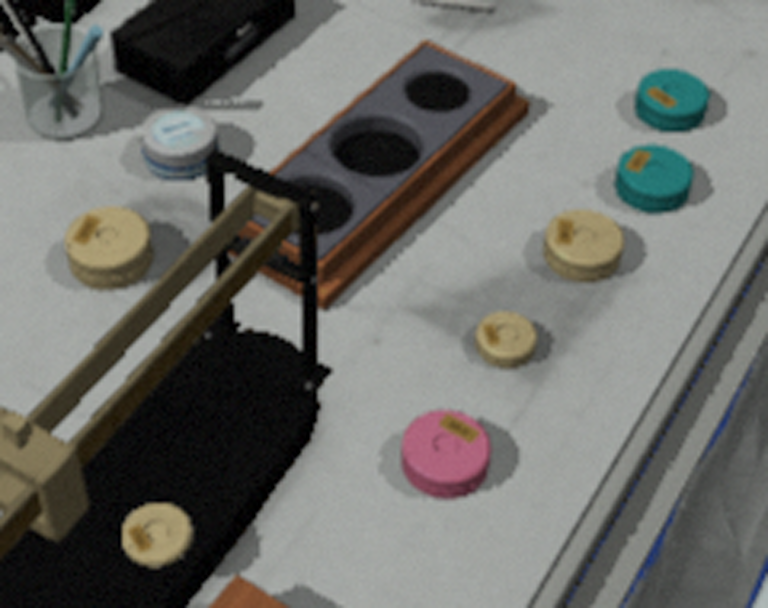

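Brass discs in the top view: (297,194), (409,288) and (360,296) are on the counter. The one at (229,277) stands on the scale's base at z≈0.04, so it is not on the counter. Pink (313,311) and the turquoise ones are look-alikes. The bores, left to right, are medium, large, small. Next I fit cylinders in both views to confirm sizes and heights.

```bash
cat >> h.py <<'E'
from scipy.optimize import minimize, least_squares
def blob(im,c,lo=(18,50,90),hi=(33,170,255)):
    m=cv2.inRange(cv2.cvtColor(im,cv2.COLOR_BGR2HSV),lo,hi)
    m=cv2.morphologyEx(m,cv2.MORPH_CLOSE,np.ones((7,7)))
    _,l,st,_=cv2.connectedComponentsWithStats(m); k=l[c[1],c[0]]; return (l==k).astype(np.uint8) if k else None
def sil(n,p,S=8):
    x,y,z0,d,h=p; a=np.linspace(0,2*np.pi,48); pts=[proj(n,(x+d/2*np.cos(t),y+d/2*np.sin(t),z)) for t in a for z in (z0,z0+h)]
    return cv2.convexHull(np.array(pts,np.float32))[:,0]
def bb(q): return [q[:,0].min(),q[:,0].max(),q[:,1].min(),q[:,1].max()]
E
python3 - <<'E'
from h import *
np.set_printoptions(precision=4,suppress=True)
ims={n:cv2.imread(f'pics/{n}0.png') for n in('top','scene')}
for nm,a,b,g in [('A',(297,190),(254,236),(.697,-.086)),('C',(360,296),(377,265),(.386,-.174)),('D',(409,288),(402,236),(.377,-.293)),('S',(229,277),(269,326),(.493,.119))]:
    hs={}
    for n,c in(('top',a),('scene',b)):
        m=blob(ims[n],c)
        if m is None: print(nm,n,'none',cv2.cvtColor(ims[n],cv2.COLOR_BGR2HSV)[c[1],c[0]]); continue
        k=max(cv2.findContours(m,0,2)[0],key=cv2.contourArea); hs[n]=cv2.convexHull(k)[:,0].astype(float)
    th=np.arange(0,2*np.pi,.2); D=np.c_[np.cos(th),np.sin(th)]
    f=lambda p,z0=(0 if nm!='S' else .03):np.hstack([(hs[n]@D.T).max(0)+.3-(sil(n,(p[0],p[1],z0,p[2],p[3]))@D.T).max(0) for n in hs])
    r=least_squares(f,[*g,.06,.025],loss='soft_l1',x_scale=[.01]*4,diff_step=1e-3); print(nm,r.x,np.abs(r.fun).mean(),[bb(hs[n]) for n in hs])
print('frame far/near top',tri(('top',(289,203)),('scene',(287,208))),tri(('top',(299,228)),('scene',(318,225))))
for p in [(350,222.3),(384.3,220),(419,215)]: print(atz('top',p,.038))
for nm,p,z in [('LB',(330,250),.016),('RB',(444.3,238.3),.016),('iLT',(330,208.3),.038),('iRT',(435,197.3),.038),('iRB',(442,229),.038),('iLB',(334,239),.038)]: print(nm,atz('top',p,z))
z=lambda im,x,y,w,h,k:cv2.resize(im[y:y+h,x:x+w],None,fx=k,fy=k,interpolation=cv2.INTER_CUBIC)
cv2.imwrite('pics/cov.png',np.hstack([z(ims['top'],95,290,150,95,2.6),z(ims['scene'],185,335,165,145,2.3)[:247]]))
E
```

```text
Traceback (most recent call last):
  File "h.py", line 29, in sil
    x,y,z0,d,h=p; a=np.linspace(0,2*np.pi,48); pts=[proj(n,(x+d/2*np.cos(t),y+d/2*np.sin(t),z)) for t in a for z in (z0,z0+h)]
                                                    ~~~~^^^^^^^^^^^^^^^^^^^^^^^^^^^^^^^^^^^^^^^
  File "h.py", line 21, in proj
    c=cams.get_calibration(n); q=R.from_quat(c['rotation']).inv().apply(np.array(p)-c['eye'])
ValueError: time passes only in moves, steps and waits
```

```bash
sed -i 's/^from plant.*/&\nimport functools; CAL=functools.cache(cams.get_calibration)/; s/cams.get_calibration(n)/CAL(n)/' h.py
cat > m.py <<'E'
from h import *
np.set_printoptions(precision=4,suppress=True)
ims={n:cv2.imread(f'pics/{n}0.png') for n in('top','scene')}
for nm,a,b,g in [('A',(297,190),(254,236),(.697,-.086)),('C',(360,296),(377,265),(.386,-.174)),('D',(409,288),(402,236),(.377,-.293)),('S',(229,277),(269,326),(.493,.119))]:
    hs={}
    for n,c in(('top',a),('scene',b)):
        m=blob(ims[n],c)
        if m is None: print(nm,n,'none',cv2.cvtColor(ims[n],cv2.COLOR_BGR2HSV)[c[1],c[0]]); continue
        k=max(cv2.findContours(m,0,2)[0],key=cv2.contourArea); hs[n]=cv2.convexHull(k)[:,0].astype(float)
    th=np.arange(0,2*np.pi,.2); D=np.c_[np.cos(th),np.sin(th)]
    f=lambda p,z0=(0 if nm!='S' else .03):np.hstack([(hs[n]@D.T).max(0)+.3-(sil(n,(p[0],p[1],z0,p[2],p[3]))@D.T).max(0) for n in hs])
    r=least_squares(f,[*g,.06,.025],loss='soft_l1',x_scale=[.01]*4,diff_step=1e-3); print(nm,r.x,np.abs(r.fun).mean(),[bb(hs[n]) for n in hs])
print('frame far/near top',tri(('top',(289,203)),('scene',(287,208))),tri(('top',(299,228)),('scene',(318,225))))
for p in [(350,222.3),(384.3,220),(419,215)]: print(atz('top',p,.038))
for nm,p,z in [('LB',(330,250),.016),('RB',(444.3,238.3),.016),('iLT',(330,208.3),.038),('iRT',(435,197.3),.038),('iRB',(442,229),.038),('iLB',(334,239),.038)]: print(nm,atz('top',p,z))
z=lambda im,x,y,w,h,k:cv2.resize(im[y:y+h,x:x+w],None,fx=k,fy=k,interpolation=cv2.INTER_CUBIC)
cv2.imwrite('pics/cov.png',np.hstack([z(ims['top'],95,290,150,95,2.6),z(ims['scene'],185,335,165,145,2.3)[:247]]))
E
python3 m.py
```

```text
A [ 0.69   -0.0777  0.0771  0.0337] 42.26858423511773 [[np.float64(33.0), np.float64(309.0), np.float64(182.0), np.float64(282.0)], [np.float64(240.0), np.float64(266.0), np.float64(225.0), np.float64(249.0)]]
C [ 0.3874 -0.1762 -0.0444  0.014 ] 0.26663521199729107 [[np.float64(351.0), np.float64(369.0), np.float64(287.0), np.float64(306.0)], [np.float64(368.0), np.float64(387.0), np.float64(257.0), np.float64(274.0)]]
D [ 0.3788 -0.2942  0.0598  0.0216] 0.3134030744893934 [[np.float64(396.0), np.float64(422.0), np.float64(276.0), np.float64(301.0)], [np.float64(390.0), np.float64(414.0), np.float64(226.0), np.float64(247.0)]]
S [ 0.496   0.1188 -0.0442  0.0129] 0.48994063686595846 [[np.float64(219.0), np.float64(238.0), np.float64(267.0), np.float64(286.0)], [np.float64(258.0), np.float64(279.0), np.float64(317.0), np.float64(336.0)]]
frame far/near top [ 0.5537 -0.0498  0.2141] [ 0.4899 -0.059   0.1977]
[ 0.5731 -0.1973  0.038 ]
[ 0.5599 -0.2832  0.038 ]
[ 0.554 -0.373  0.038]
LB [ 0.5195 -0.133   0.016 ]
RB [ 0.4861 -0.4215  0.016 ]
iLT [ 0.6246 -0.1578  0.038 ]
iRT [ 0.5952 -0.4302  0.038 ]
iRB [ 0.5024 -0.416   0.038 ]
iLB [ 0.5362 -0.147   0.038 ]
```

View pics/cov.png

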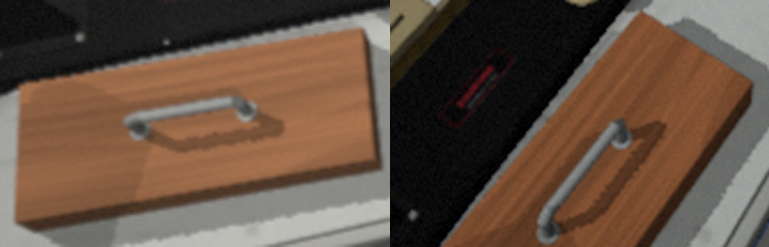

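The left picture (top) and right picture (scene) show the cover with its handle, ends at about (147,336) and (190,331) in the full top image. The fits give C as the small weight (d≈45, h≈14) and D as the medium (d≈60, h≈22). A is the large one. I move towards C and D, passing high over the scale frame (top z≈0.21).

Request:
step_arm([
  [[0,0,40],[0,0,0]],
  [[0,0,40],[0,0,0]],
  [[0,0,40],[0,0,0]],
  [[27,-26,0],[0,0,-0.12]],
  [[27,-26,0],[0,0,-0.12]],
  [[27,-26,0],[0,0,-0.12]],
  [[27,-26,0],[0,0,-0.12]],
  [[27,-26,0],[0,0,-0.12]],
])

```text
time: 0.77
eef_pos: [0.2933, 0.5249, 0.3507]
tcp_rot: [0.408, 0.913, -0.0, -0.0]
contact_force: [-0.4, 0.0, 0.0]
opening: 1.002
finger_force: 0.0
```

Request:
step_arm([
  [[27,-26,0],[0,0,-0.12]],
  [[27,-26,0],[0,0,-0.12]],
  [[27,-26,0],[0,0,-0.12]],
  [[27,-26,0],[0,0,-0.12]],
  [[15,-34,0],[0,0,-0.12]],
  [[15,-34,0],[0,0,-0.12]],
  [[15,-34,0],[0,0,-0.12]],
  [[15,-34,0],[0,0,0]],
])

```text
time: 1.43
eef_pos: [0.4609, 0.2845, 0.3507]
tcp_rot: [0.745, 0.668, -0.0, -0.0]
contact_force: [0.3, 0.5, -0.6]
opening: 0.995
finger_force: 0.0
```

Request:
step_arm([
  [[15,-34,0],[0,0,0]],
  [[15,-34,0],[0,0,0]],
  [[15,-34,0],[0,0,0]],
  [[15,-34,0],[0,0,0]],
  [[0,-38,0],[0,0,0]],
  [[0,-38,0],[0,0,0]],
  [[0,-38,0],[0,0,0]],
  [[0,-38,0],[0,0,0]],
])

```text
time: 2.1
eef_pos: [0.5201, -0.0034, 0.3508]
tcp_rot: [0.743, 0.669, -0.0, -0.0]
contact_force: [0.6, -0.3, -0.1]
opening: 1.0
finger_force: 0.0
```

Request:
step_arm([
  [[0,-38,0],[0,0,0]],
  [[0,-38,0],[0,0,0]],
  [[0,-38,0],[0,0,0]],
  [[0,-38,0],[0,0,0]],
  [[-30,-28,-33],[0,0,0]],
  [[-30,-28,-33],[0,0,0]],
  [[-30,-28,-33],[0,0,0]],
  [[0,0,0],[0,0,0]],
])

```text
time: 2.77
eef_pos: [0.4435, -0.2208, 0.2651]
tcp_rot: [0.745, 0.667, -0.002, -0.007]
contact_force: [-0.3, 0.6, -1.8]
opening: 1.001
finger_force: 0.0
```

```bash
cat >> h.py <<'E'
def wcal(s):
    c=dict(CAL('wrist')); T=np.eye(4); T[:3,:3]=R.from_quat(s['tcp_rot']).as_matrix(); T[:3,3]=s['eef_pos']; c['T']=T@c['T_tool_cam']; return c
def wsnap(f):
    s=readout.get_state(); im=snap('wrist',f)[...,::-1].copy(); return s,im,wcal(s)
def watz(c,px,z):
    e,d=ray(c,px); return e+d*(z-e[2])/d[2]
def yaw(s): y=R.from_quat(s['tcp_rot']).as_matrix()[:,1]; return np.arctan2(y[1],y[0])
E
python3 - <<'E'
from h import *
import pickle
s,im,c=wsnap('w1'); pickle.dump((s,c),open('w1.p','wb'))
print(s['time'],s['qpos'],s['eef_pos'],s['tcp_rot'],yaw(s),s['contact_force'])
E
```

```text
2.7667 [-0.6660395  -0.13600811  1.96273618 -0.00226272  1.32867454 -0.55556025] [ 0.44345021 -0.22084544  0.26507771] [ 0.74486445  0.66717919 -0.00227926 -0.00660947] -0.10988660416249471 [-0.33015278  0.55208606 -1.82609357]
```

View pics/w1.png

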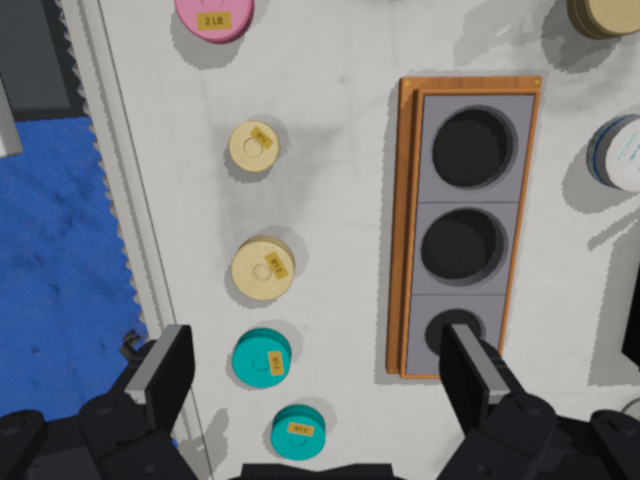

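The picture shows the small weight at (254,147), the medium at (263,268), the bores medium (473,147), large (461,245) and small (455,335), and part of the large weight at (600,15).

```bash
cat > m2.py <<'E'
from h import *
import pickle
np.set_printoptions(precision=4,suppress=True)
s,c=pickle.load(open('w1.p','rb')); im=cv2.imread('pics/w1.png')
def pj(n,P):
    if n!='w': return np.array([proj(n,p) for p in P])
    q=(np.array(P)-c['T'][:3,3])@c['T'][:3,:3]; return np.c_[c['cx']-c['fx']*q[:,0]/q[:,2],c['cy']+c['fy']*q[:,1]/q[:,2]]
ims={'top':cv2.imread('pics/top0.png'),'scene':cv2.imread('pics/scene0.png'),'w':im}
th=np.arange(0,2*np.pi,.2); D=np.c_[np.cos(th),np.sin(th)]
def fit(nm,seeds,g):
    hs={}
    for n,px in seeds.items():
        m=blob(ims[n],px,(15,40,70),(35,190,255)); k=max(cv2.findContours(m,0,2)[0],key=cv2.contourArea); hs[n]=cv2.convexHull(k)[:,0].astype(float)
    def f(p):
        a=np.linspace(0,2*np.pi,60); P=[(p[0]+p[2]/2*np.cos(t),p[1]+p[2]/2*np.sin(t),z) for t in a for z in (0,p[3])]
        return np.hstack([(hs[n]@D.T).max(0)+.3-(pj(n,P)@D.T).max(0) for n in hs])
    for sub in (list(hs),['w']) if len(hs)>1 else (list(hs),):
        hh=hs; 
        h0=dict(hs)
        for n in h0:
            if n not in sub: hs.pop(n)
        r=least_squares(f,[*g,.06,.02],loss='soft_l1',x_scale=[.01]*4,diff_step=1e-3); print(nm,sub,r.x,np.abs(r.fun).mean())
fit('C',dict(top=(360,296),scene=(377,265),w=(254,147)),(.386,-.174))
fit('D',dict(top=(409,288),scene=(402,236),w=(263,285)),(.377,-.293))
fit('A',dict(scene=(254,236)),(.69,-.08))
# case: rectify to z=.038, 0.5 mm/px
X=np.array([(.68,-.08),(.68,-.48),(.46,-.48),(.46,-.08)]); px=pj('w',np.c_[X,[.038]*4]).astype(np.float32)
H=cv2.getPerspectiveTransform(px,np.float32([(0,0),(800,0),(800,440),(0,440)]))
w=cv2.warpPerspective(im,H,(800,440)); cv2.imwrite('pics/rect.png',w)
E
python3 m2.py
```

```text
C ['top', 'scene', 'w'] [ 0.3877 -0.1754  0.0465  0.013 ] 0.2892074912357284
C ['w'] [ 0.3877 -0.1752  0.0468  0.0118] 0.12125581720460626
D ['top', 'scene', 'w'] [ 0.3787 -0.2937  0.0625  0.0201] 0.2340086534260908
D ['w'] [ 0.379  -0.2931  0.0622  0.0215] 0.1476616835991449
A ['scene'] [0.654  0.1648 0.5478 0.    ] 31.12370437425391
```

View pics/rect.png

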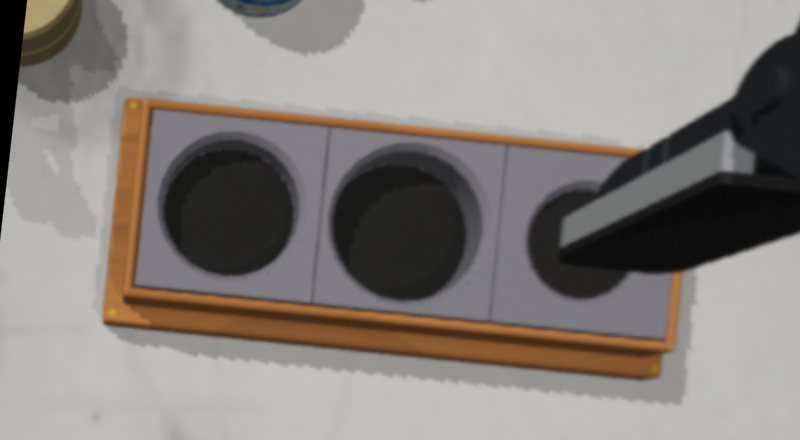

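Request:
step_arm([
  [[-18,15,-25],[0,0,0]],
  [[-18,15,-25],[0,0,0]],
  [[-20,15,-25],[0,0,0]],
  [[0,0,-30],[0,0,0]],
  [[0,0,-30],[0,0,0]],
  [[0,0,-30],[0,0,0]],
  [[0,0,0],[0,0,0]],
  [[0,0,0],[0,0,0]],
], fingers=1)

```text
time: 3.48
eef_pos: [0.3935, -0.1744, 0.1078]
tcp_rot: [0.743, 0.669, -0.0, -0.001]
contact_force: [0.5, -0.4, -0.9]
opening: 1.0
finger_force: 0.0
```

Run:
```python
from h import *
s=readout.get_state();print(s['eef_pos'],yaw(s),s['tcp_rot'],s['qpos'],s['contact_force'])
```

```text
[ 0.39346613 -0.17438921  0.10777396] -0.10407240291429529 [ 7.42928131e-01  6.69370092e-01 -1.09160818e-04 -1.20834005e-03] [-6.53976550e-01 -1.22716091e-01  2.25633679e+00  2.67071387e-04
  1.01038793e+00 -5.50044965e-01] [ 0.47923906 -0.3940588  -0.94004983]
```

Request:
step_arm([
  [[-6,-1,-25],[0,0,0]],
  [[0,0,-25],[0,0,0]],
  [[0,0,-25],[0,0,0]],
  [[0,0,-15],[0,0,0]],
  [[0,0,-7],[0,0,0]],
  [[0,0,-4],[0,0,0]],
  [[0,0,0],[0,0,0]],
  [[0,0,0],[0,0,0]],
], fingers=1)

```text
time: 4.15
eef_pos: [0.389, -0.1772, 0.0087]
tcp_rot: [0.743, 0.669, 0.0, 0.002]
contact_force: [-0.4, -0.0, -0.3]
opening: 0.997
finger_force: 0.0
```

Run:
```python
from h import *
s,im,c=wsnap('w2');print(s['eef_pos'],yaw(s),s['tcp_rot'],s['qpos'],s['contact_force'])
```

```text
[ 0.38895553 -0.17715107  0.00868447] -0.1047699619533943 [7.43161422e-01 6.69110127e-01 2.99846850e-04 1.62748874e-03] [-6.65729407e-01  6.69020679e-02  2.30204068e+00  4.82464496e-05
  7.69340312e-01 -5.60991605e-01] [-0.39158022 -0.03916732 -0.31335956]
```

View pics/w2.png

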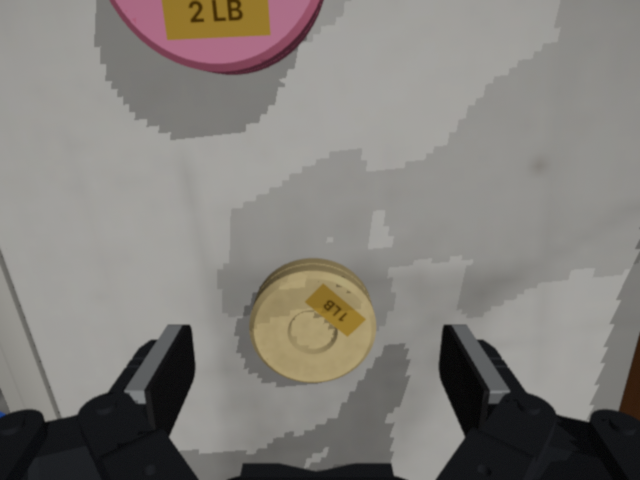

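Run:
```python
from h import *
s=readout.get_state();c=wcal(s);print(s['eef_pos'],[watz(c,(313,y),.016) for y in(325,)])
```

```text
[ 0.38887786 -0.17710076  0.00866136] [array([ 0.38860238, -0.17256034,  0.016     ])]
```

Request:
step_arm([
  [[0,0,-3],[0,0,0]],
  [[0,1,-2],[0,0,0]],
  [[0,0,0],[0,0,0]],
])

```text
time: 4.45
eef_pos: [0.3874, -0.175, 0.002]
tcp_rot: [0.743, 0.669, 0.0, -0.0]
contact_force: [-0.7, 0.7, 0.1]
opening: 0.995
finger_force: 0.0
```

Request:
step_arm([
  [[0,0,0],[0,0,0]],
  [[0,0,0],[0,0,0]],
  [[0,0,0],[0,0,0]],
  [[0,0,0],[0,0,0]],
  [[0,0,0],[0,0,0]],
  [[0,0,0],[0,0,0]],
  [[0,0,0],[0,0,0]],
  [[0,0,0],[0,0,0]],
], fingers=-1, grip_force=50)

```text
time: 5.12
eef_pos: [0.3879, -0.1754, 0.0025]
tcp_rot: [0.743, 0.669, 0.0, 0.0]
contact_force: [-1.1, 1.9, 5.3]
opening: 0.511
finger_force: 51.0
```

Request:
step_arm([
  [[0,0,15],[0,0,0]],
  [[0,0,35],[0,0,0]],
  [[0,0,35],[0,0,0]],
  [[20,-20,30],[0,0,0]],
  [[25,-25,0],[0,0,0]],
  [[25,-25,0],[0,0,0]],
  [[0,0,0],[0,0,0]],
  [[0,0,0],[0,0,0]],
])

```text
time: 5.78
eef_pos: [0.4573, -0.2456, 0.1155]
tcp_rot: [0.743, 0.669, -0.0, -0.001]
contact_force: [-1.1, 1.2, -3.0]
opening: 0.515
finger_force: 52.0
```

Run:
```python
from h import *
s,im,c=wsnap('w3');print(s['eef_pos'],yaw(s),s['tcp_rot'],s['opening'],s['finger_force'],s['contact_force'])
import pickle; pickle.dump((s,c),open('w3.p','wb'))
```

```text
[ 0.45734225 -0.24555612  0.11552624] -0.10571063309325636 [ 7.43476092e-01  6.68760949e-01 -2.66221366e-04 -1.42251909e-03] 0.5147302377223276 52.02036380767822 [-1.07725652  1.21152384 -3.03009286]
```

View pics/w3.png

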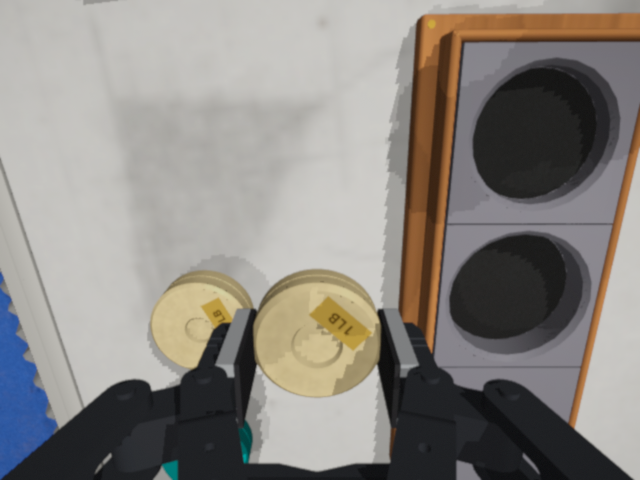

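Run:
```python
from h import *
import pickle
np.set_printoptions(precision=4,suppress=True)
s,c=pickle.load(open('w3.p','rb'))
print('w off',watz(c,(317,335),s['eef_pos'][2]+.0135)-s['eef_pos'])
P=[watz(c,p,.038)[:2] for p in [(462,40),(447,224),(613,225),(436,367),(581,367)]]
for p in P: print(p)
print('large c',np.mean(P[1:],0), 'yaw', [np.arctan2(-(b-a)[1],(b-a)[0]) for a,b in((P[1],P[2]),(P[3],P[4]))], np.linalg.norm(P[1]-P[2]),np.linalg.norm(P[1]-P[3]),np.linalg.norm(P[0]-P[1]))
print([watz(c,p,.038)[:2] for p in [(547,131),(519,293)]])
```

```text
w off [0.0011 0.004  0.0135]
[ 0.5368 -0.1463]
[ 0.529  -0.2358]
[ 0.6173 -0.2457]
[ 0.5215 -0.3251]
[ 0.6082 -0.3342]
large c [ 0.569  -0.2852] yaw [np.float64(0.11150216980708763), np.float64(0.10441986729794349)] 0.08884293269469264 0.08960008450829518 0.08981564475601068
[array([ 0.579 , -0.1925]), array([ 0.569 , -0.2809])]
```

Request:
step_arm([
  [[25,-33,0],[0,0,0]],
  [[25,-33,0],[0,0,0]],
  [[25,-33,0],[0,0,0]],
  [[26,-32,0],[0,0,0]],
  [[0,0,-15],[0,0,0]],
  [[0,0,-15],[0,0,0]],
  [[0,0,0],[0,0,0]],
  [[0,0,0],[0,0,0]],
])

```text
time: 6.5
eef_pos: [0.5559, -0.3731, 0.0837]
tcp_rot: [0.743, 0.669, -0.0, -0.004]
contact_force: [-0.2, -0.3, -0.6]
opening: 0.509
finger_force: 52.2
```

Run:
```python
from h import *
import pickle
s,im,c=wsnap('w4');print(s['eef_pos'],yaw(s),s['tcp_rot'],s['opening']); pickle.dump((s,c),open('w4.p','wb'))
```

```text
[ 0.55587494 -0.37312015  0.0837395 ] -0.10440562956303778 [ 7.43039021e-01  6.69237484e-01 -3.16246633e-04 -3.75542750e-03] 0.5091743024700716
```

View pics/w4.png

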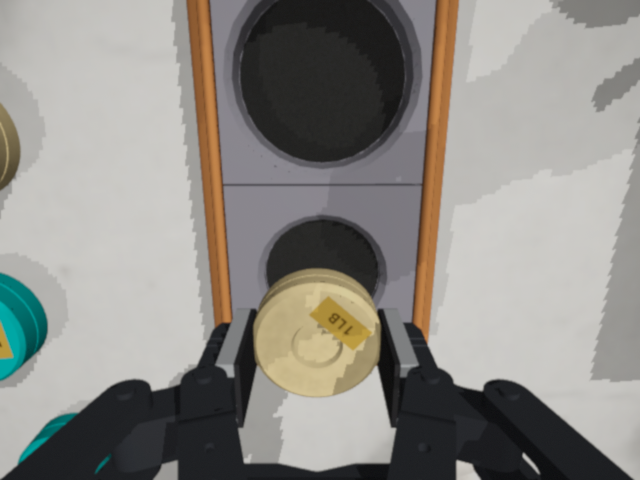

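Run:
```python
from h import *
import pickle
np.set_printoptions(precision=4,suppress=True)
s,c=pickle.load(open('w4.p','rb'))
a,b=[watz(c,p,.038)[:2] for p in [(222,184),(424,184)]]; d=(b-a)/np.linalg.norm(b-a); n=np.array([d[1],-d[0]]); 
print(a,b,np.linalg.norm(b-a),np.arctan2(d[1],d[0])); m=(a+b)/2
print('small',m+n*.0445,'large',m-n*.0445)
print('mouth top pt',watz(c,(324,217),.038),'weight',watz(c,(317,335),s['eef_pos'][2]+.0135)[:2], s['eef_pos'])
print(readout.get_state()['eef_pos'])
```

```text
[ 0.519  -0.3239] [ 0.6084 -0.3332] 0.08990996651210553 -0.10344825526465287
small [ 0.5591 -0.3728] large [ 0.5683 -0.2842]
mouth top pt [ 0.5627 -0.3437  0.038 ] weight [ 0.5571 -0.3692] [ 0.5559 -0.3731  0.0837]
[ 0.5568 -0.3739  0.0855]
```

Request:
step_arm([
  [[0,0,0],[0,0,0]],
  [[0,0,-20],[0,0,0]],
  [[0,0,-15],[0,0,0]],
  [[0,0,-5],[0,0,0]],
  [[0,0,0],[0,0,0]],
  [[0,0,0],[0,0,0]],
])

```text
time: 7.05
eef_pos: [0.5582, -0.3758, 0.0467]
tcp_rot: [0.743, 0.669, -0.0, -0.001]
contact_force: [-0.1, -0.6, -2.1]
opening: 0.515
finger_force: 52.2
```

Request:
step_arm([
  [[0,0,-5],[0,0,0]],
  [[0,0,-3],[0,0,0]],
  [[0,0,-2],[0,0,0]],
  [[0,0,0],[0,0,0]],
  [[0,0,0],[0,0,0]],
])

```text
time: 7.47
eef_pos: [0.5584, -0.3762, 0.0369]
tcp_rot: [0.743, 0.669, -0.0, -0.0]
contact_force: [0.2, -0.3, -2.7]
opening: 0.51
finger_force: 52.2
```

Request:
step_arm([
  [[0,0,-2],[0,0,0]],
  [[0,0,0],[0,0,0]],
  [[0,0,0],[0,0,0]],
])

```text
time: 7.72
eef_pos: [0.5589, -0.3765, 0.0361]
tcp_rot: [0.743, 0.669, 0.0, 0.001]
contact_force: [-0.6, 1.1, 2.5]
opening: 0.514
finger_force: 55.0
```

Request:
step_arm([
  [[0,0,0],[0,0,0]],
  [[0,0,0],[0,0,0]],
  [[0,0,0],[0,0,0]],
  [[0,0,0],[0,0,0]],
  [[0,0,40],[0,0,0]],
  [[0,0,40],[0,0,0]],
  [[0,0,0],[0,0,0]],
  [[0,0,0],[0,0,0]],
], fingers=1)

```text
time: 8.38
eef_pos: [0.5605, -0.378, 0.1195]
tcp_rot: [0.743, 0.669, 0.0, 0.004]
contact_force: [0.5, 1.1, -0.7]
opening: 0.999
finger_force: 0.0
```

Run:
```python
from h import *
import pickle
s,im,c=wsnap('w5');print(s['eef_pos'],yaw(s),s['tcp_rot'],s['opening']); pickle.dump((s,c),open('w5.p','wb'))
cv2.imwrite('pics/w5c.png',im[150:480,120:520])
```

```text
[ 0.56050569 -0.37798415  0.11946825] -0.1049161942819202 [7.43209648e-01 6.69045608e-01 3.95179926e-04 4.15184925e-03] 0.9994852912518377
```

View pics/w5c.png

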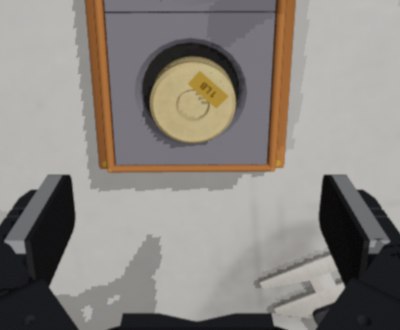

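Run:
```python
from h import *
import pickle
np.set_printoptions(precision=4,suppress=True)
s,c=pickle.load(open('w5.p','rb')); im=cv2.imread('pics/w5.png')
P=[watz(c,p,.038)[:2] for p in [(234,315),(395,316),(224,161),(396,161)]]
print(np.round(P,4),'insert c',np.mean(P,0))
m=blob(im,(300,250),(15,40,70),(35,190,255)); k=max(cv2.findContours(m,0,2)[0],key=cv2.contourArea); h=cv2.convexHull(k)[:,0].astype(float); print(bb(h))
th=np.arange(0,2*np.pi,.2); D=np.c_[np.cos(th),np.sin(th)]
def f(p):
    a=np.linspace(0,2*np.pi,60); Q=np.array([(p[0]+.023*np.cos(t),p[1]+.023*np.sin(t),z) for t in a for z in (.038,p[2])])
    q=(Q-c['T'][:3,3])@c['T'][:3,:3]; q=np.c_[c['cx']-c['fx']*q[:,0]/q[:,2],c['cy']+c['fy']*q[:,1]/q[:,2]]
    return (h@D.T).max(0)+.3-(q@D.T).max(0)
r=least_squares(f,[.559,-.373,.048],loss='soft_l1',x_scale=[.01]*3,diff_step=1e-3);print(r.x,np.abs(r.fun).mean())
```

```text
[[ 0.5093 -0.4128]
 [ 0.6032 -0.4237]
 [ 0.5191 -0.3236]
 [ 0.6079 -0.3331]] insert c [ 0.5599 -0.3733]
[np.float64(269.0), np.float64(356.0), np.float64(206.0), np.float64(293.0)]
[ 0.5597 -0.375   0.0503] 0.22375730877483146
```

Request:
step_arm([
  [[-36,17,0],[0,0,0]],
  [[-36,17,0],[0,0,0]],
  [[-36,17,0],[0,0,0]],
  [[-36,17,0],[0,0,0]],
  [[-36,15,0],[0,0,0]],
  [[0,0,-25],[0,0,0]],
  [[0,0,-25],[0,0,0]],
  [[0,0,0],[0,0,0]],
])

```text
time: 9.1
eef_pos: [0.3745, -0.289, 0.0595]
tcp_rot: [0.743, 0.669, 0.0, -0.006]
contact_force: [0.2, 0.6, -0.7]
opening: 1.003
finger_force: 0.0
```

Request:
step_arm([
  [[0,0,0],[0,0,0]],
  [[0,0,0],[0,0,0]],
])

```text
time: 9.27
eef_pos: [0.3786, -0.2932, 0.0649]
tcp_rot: [0.743, 0.669, 0.0, -0.0]
contact_force: [-1.0, -0.5, 0.7]
opening: 0.996
finger_force: 0.0
```

Request:
step_arm([
  [[0,0,-20],[0,0,0]],
  [[0,0,-20],[0,0,0]],
  [[0,0,-10],[0,0,0]],
  [[0,0,-5],[0,0,0]],
  [[0,0,0],[0,0,0]],
  [[0,0,0],[0,0,0]],
  [[0,0,0],[0,0,0]],
])

```text
time: 9.85
eef_pos: [0.3792, -0.2939, 0.0111]
tcp_rot: [0.743, 0.669, -0.0, 0.001]
contact_force: [0.7, 0.2, -0.3]
opening: 1.003
finger_force: 0.0
```

Request:
step_arm([
  [[0,0,0],[0,0,0]],
  [[0,0,0],[0,0,0]],
  [[0,0,0],[0,0,0]],
  [[0,0,0],[0,0,0]],
  [[0,0,0],[0,0,0]],
  [[0,0,0],[0,0,0]],
], fingers=-1, grip_force=70)

```text
time: 10.35
eef_pos: [0.379, -0.2938, 0.0117]
tcp_rot: [0.743, 0.669, -0.0, 0.0]
contact_force: [-2.1, 2.2, 8.9]
opening: 0.688
finger_force: 73.4
```

Request:
step_arm([
  [[0,0,15],[0,0,0]],
  [[0,0,35],[0,0,0]],
  [[0,0,35],[0,0,0]],
  [[33,16,15],[0,0,0]],
  [[33,16,0],[0,0,0]],
  [[33,16,0],[0,0,0]],
  [[33,16,0],[0,0,0]],
  [[33,16,0],[0,0,0]],
])

```text
time: 11.02
eef_pos: [0.5434, -0.2113, 0.1084]
tcp_rot: [0.743, 0.669, -0.001, -0.002]
contact_force: [0.1, -0.4, -6.1]
opening: 0.686
finger_force: 78.7
```

Request:
step_arm([
  [[34,17,0],[0,0,0]],
  [[0,0,0],[0,0,0]],
  [[0,0,-20],[0,0,0]],
  [[0,0,-15],[0,0,0]],
  [[0,0,0],[0,0,0]],
  [[0,0,0],[0,0,0]],
])

```text
time: 11.52
eef_pos: [0.5752, -0.1949, 0.0722]
tcp_rot: [0.743, 0.669, -0.001, -0.003]
contact_force: [0.6, -0.1, -5.1]
opening: 0.683
finger_force: 78.7
```

Run:
```python
from h import *
import pickle
np.set_printoptions(precision=4,suppress=True)
s,im,c=wsnap('w6');print(s['eef_pos'],yaw(s),s['tcp_rot'],s['opening'],s['contact_force']); pickle.dump((s,c),open('w6.p','wb'))
```

```text
[ 0.5752 -0.1949  0.0722] -0.10488114968462116 [ 0.7432  0.6691 -0.0011 -0.003 ] 0.6834913161875507 [ 0.6237 -0.0861 -5.0843]
```

View pics/w6.png

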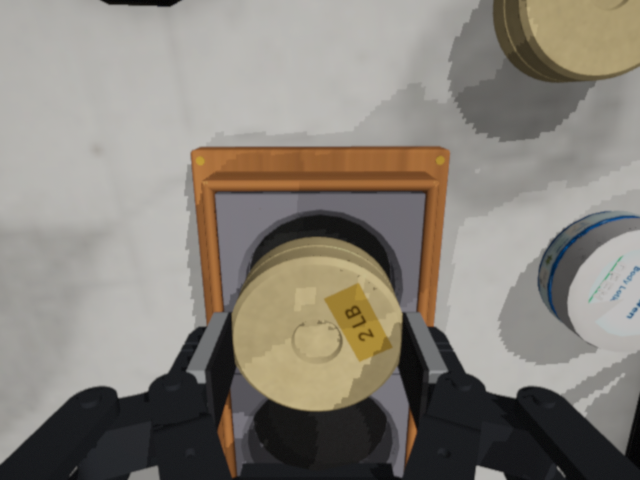

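Run:
```python
from h import *
import pickle
np.set_printoptions(precision=4,suppress=True)
s,c=pickle.load(open('w6.p','rb'))
a,b=[watz(c,p,.038)[:2] for p in [(215,192),(428,192)]]; d=(b-a)/np.linalg.norm(b-a); n=np.array([d[1],-d[0]])
print(a,b,np.linalg.norm(b-a),np.arctan2(d[1],d[0]),'c',(a+b)/2+n*.044)
print('w',watz(c,(317,330),s['eef_pos'][2]+.0123)[:2],s['eef_pos'],readout.get_state()['eef_pos'])
```

```text
[ 0.5376 -0.1468] [ 0.6267 -0.1561] 0.08953012064753511 -0.10382081005952706 c [ 0.5776 -0.1952]
w [ 0.5765 -0.1897] [ 0.5752 -0.1949  0.0722] [ 0.5764 -0.1957  0.0739]
```

Request:
step_arm([
  [[0,-1,-12],[0,0,0]],
  [[0,0,-10],[0,0,0]],
  [[0,0,-7],[0,0,0]],
  [[0,0,-3],[0,0,0]],
  [[0,0,0],[0,0,0]],
  [[0,0,0],[0,0,0]],
  [[0,0,0],[0,0,0]],
])

```text
time: 12.15
eef_pos: [0.5778, -0.1974, 0.0435]
tcp_rot: [0.743, 0.669, 0.0, 0.0]
contact_force: [0.1, -0.7, -6.7]
opening: 0.684
finger_force: 79.0
```

Request:
step_arm([
  [[0,0,-3],[0,0,0]],
  [[0,0,-3],[0,0,0]],
  [[0,0,-1],[0,0,0]],
  [[0,0,0],[0,0,0]],
  [[0,0,0],[0,0,0]],
])

```text
time: 12.57
eef_pos: [0.5774, -0.1971, 0.0359]
tcp_rot: [0.743, 0.669, -0.0, -0.0]
contact_force: [0.4, -0.6, -5.6]
opening: 0.686
finger_force: 78.9
```

Request:
step_arm([
  [[0,0,-1],[0,0,0]],
  [[0,0,0],[0,0,0]],
])

```text
time: 12.73
eef_pos: [0.5775, -0.1971, 0.0359]
tcp_rot: [0.743, 0.669, -0.0, -0.0]
contact_force: [-2.9, 1.1, 1.1]
opening: 0.683
finger_force: 79.7
```

Request:
step_arm([
  [[0,0,0],[0,0,0]],
  [[0,0,0],[0,0,0]],
  [[0,0,0],[0,0,0]],
  [[0,0,0],[0,0,0]],
  [[0,0,40],[0,0,0]],
  [[0,0,40],[0,0,0]],
  [[0,0,40],[0,0,0]],
  [[0,0,40],[0,0,0]],
], fingers=1)

```text
time: 13.4
eef_pos: [0.5774, -0.1972, 0.197]
tcp_rot: [0.743, 0.669, 0.0, 0.0]
contact_force: [0.9, -0.2, -0.1]
opening: 1.001
finger_force: 0.0
```

Request:
step_arm([
  [[0,0,40],[0,0,0]],
  [[0,0,0],[0,0,0]],
  [[0,0,0],[0,0,0]],
])

```text
time: 13.65
eef_pos: [0.5795, -0.1982, 0.2399]
tcp_rot: [0.743, 0.669, 0.002, 0.004]
contact_force: [0.7, 0.7, 0.5]
opening: 1.001
finger_force: 0.0
```

```bash
cat > m7.py <<'E'
from h import *
import pickle
np.set_printoptions(precision=4,suppress=True)
s,im,c=wsnap('w7');print(s['eef_pos'],s['qpos'],yaw(s),s['tcp_rot'],s['opening'],s['contact_force']); pickle.dump((s,c),open('w7.p','wb'))
im=cv2.imread('pics/w7.png')
th=np.arange(0,2*np.pi,.2); D=np.c_[np.cos(th),np.sin(th)]
m=cv2.inRange(cv2.cvtColor(im,cv2.COLOR_BGR2HSV),(15,40,70),(35,190,255)); m=cv2.morphologyEx(m,cv2.MORPH_CLOSE,np.ones((7,7)))
for k in cv2.findContours(m,0,2)[0]:
    if cv2.contourArea(k)<1500: continue
    h=cv2.convexHull(k)[:,0].astype(float)
    for z0,r0 in ((0,.034),(.038,.031)):
        def f(p):
            a=np.linspace(0,2*np.pi,60); Q=np.array([(p[0]+r0*np.cos(t),p[1]+r0*np.sin(t),z) for t in a for z in (z0,z0+p[2])])
            q=(Q-c['T'][:3,3])@c['T'][:3,:3]; q=np.c_[c['cx']-c['fx']*q[:,0]/q[:,2],c['cy']+c['fy']*q[:,1]/q[:,2]]
            return (h@D.T).max(0)+.3-(q@D.T).max(0)
        g=watz(c,h.mean(0),z0+.01); r=least_squares(f,[g[0],g[1],.015],loss='soft_l1',x_scale=[.01]*3,diff_step=1e-3);print(bb(h),z0,r.x,np.abs(r.fun).mean())
E
python3 m7.py
```

```text
[ 0.5795 -0.1982  0.2399] [-0.4951  0.1386  1.734  -0.      1.2596 -0.3901] -0.1049086538129161 [0.7432 0.669  0.0016 0.0044] 1.0009307082364696 [0.6773 0.7225 0.47  ]
[np.float64(288.0), np.float64(338.0), np.float64(360.0), np.float64(409.0)] 0 [ 0.5548 -0.4078  0.    ] 3.939539500352769
[np.float64(288.0), np.float64(338.0), np.float64(360.0), np.float64(409.0)] 0.038 [ 0.5578 -0.379  -0.    ] 4.28887659466549
[np.float64(273.0), np.float64(351.0), np.float64(158.0), np.float64(237.0)] 0 [ 0.5777 -0.2024  0.0207] 0.1944126126151235
[np.float64(273.0), np.float64(351.0), np.float64(158.0), np.float64(237.0)] 0.038 [ 0.5786 -0.1943  0.0159] 0.17723390836548986
[np.float64(404.0), np.float64(501.0), np.float64(0.0), np.float64(83.0)] 0 [ 0.7    -0.0855  0.0265] 1.6988931822690958
[np.float64(404.0), np.float64(501.0), np.float64(0.0), np.float64(83.0)] 0.038 [ 0.6892 -0.0883  0.0218] 1.7623099926733183
```

Run:
```python
from h import *
np.set_printoptions(precision=4,suppress=True)
d=[(.287,1.578,.6744,.2301),(-.136,1.9627,.4954,.2651),(.0669,2.302,.4274,.0087),(-.123,2.256,.4304,.1078),(.1386,1.734,.6125,.2399)]
A=[];b=[]
for q2,q3,r,z in d:
    t=q2+q3
    A.append([np.sin(q2),np.sin(t),1,0]);b.append(np.sqrt(r*r-.101**2)); A.append([np.cos(q2),np.cos(t),0,1]);b.append(z)
x,res,_,_=np.linalg.lstsq(np.array(A),b,rcond=None);print('L1 L2 a0 H-tool',x,res)
L1,L2,a0,Hh=x
for zt in(.014,.12,.25):
    rho=np.sqrt(.7**2+.0855**2-.101**2); 
    r=least_squares(lambda q:[a0+L1*np.sin(q[0])+L2*np.sin(q[0]+q[1])-rho,Hh+L1*np.cos(q[0])+L2*np.cos(q[0]+q[1])-zt],[.5,1.7]);q=r.x
    print(zt,q,'elbow rho,z-above-wristTCP',a0+L1*np.sin(q[0]),'elbow z rel TCP wrist', -L2*np.cos(q.sum()), 'slope drop per m',-1/np.tan(q.sum()))
```

```text
L1 L2 a0 H-tool [ 0.4545  0.571  -0.0081 -0.0393] [0.0001]
0.014 [0.5599 1.6311] elbow rho,z-above-wristTCP 0.2332523589559187 elbow z rel TCP wrist 0.331856217102681 slope drop per m 0.7141611103370487
0.12 [0.4401 1.5876] elbow rho,z-above-wristTCP 0.18550524728452247 elbow z rel TCP wrist 0.2519415283930428 slope drop per m 0.49166338080637995
0.25 [0.3415 1.4752] elbow rho,z-above-wristTCP 0.14409649756344262 elbow z rel TCP wrist 0.13900335149655477 slope drop per m 0.25098304408439626
```

Request:
step_arm([
  [[29,25,0],[0,0,0]],
  [[29,25,0],[0,0,0]],
  [[29,24,0],[0,0,0]],
  [[29,24,0],[0,0,0]],
  [[0,0,-30],[0,0,0]],
  [[0,0,-30],[0,0,0]],
  [[0,0,0],[0,0,0]],
  [[0,0,0],[0,0,0]],
])

```text
time: 14.37
eef_pos: [0.6908, -0.0983, 0.1697]
tcp_rot: [0.743, 0.669, -0.003, -0.004]
contact_force: [0.0, 0.3, 1.0]
opening: 0.996
finger_force: 0.0
```

```bash
sed -i "s/'w7/'w8/g;s#pics/w7#pics/w8#" m7.py; python3 m7.py
```

```text
[ 0.6908 -0.0983  0.1697] [-0.2865  0.3905  1.5592 -0.      1.2016 -0.1816] -0.10486960901025597 [ 0.7432  0.6691 -0.0026 -0.0041] 0.9956206459503777 [0.0209 0.2941 0.9544]
[np.float64(182.0), np.float64(226.0), np.float64(326.0), np.float64(407.0)] 0 [ 0.5704 -0.224   0.0019] 7.965805668917047
[np.float64(182.0), np.float64(226.0), np.float64(326.0), np.float64(407.0)] 0.038 [ 0.5831 -0.2009 -0.0055] 8.21242784815535
[np.float64(278.0), np.float64(378.0), np.float64(148.0), np.float64(249.0)] 0 [ 0.6991 -0.0853  0.029 ] 0.2316969402412693
[np.float64(278.0), np.float64(378.0), np.float64(148.0), np.float64(249.0)] 0.038 [ 0.6993 -0.0784  0.018 ] 0.14402741053670332
```

Request:
step_arm([
  [[3,7,-30],[0,0,0]],
  [[2,7,-30],[0,0,0]],
  [[0,0,-30],[0,0,0]],
  [[0,0,-15],[0,0,0]],
  [[0,0,0],[0,0,0]],
  [[0,0,0],[0,0,0]],
  [[0,0,0],[0,0,0]],
])

```text
time: 15.0
eef_pos: [0.7003, -0.0861, 0.0732]
tcp_rot: [0.743, 0.669, 0.001, 0.002]
contact_force: [0.5, 0.4, 0.5]
opening: 1.004
finger_force: 0.0
```

Request:
step_arm([
  [[-1,0,-15],[0,0,0]],
  [[0,0,-15],[0,0,0]],
  [[0,0,-10],[0,0,0]],
  [[0,0,-8],[0,0,0]],
  [[0,0,-6],[0,0,0]],
  [[0,0,0],[0,0,0]],
  [[0,0,0],[0,0,0]],
  [[0,0,0],[0,0,0]],
])

```text
time: 15.67
eef_pos: [0.6979, -0.0852, 0.0164]
tcp_rot: [0.743, 0.669, 0.0, 0.0]
contact_force: [0.8, 0.5, 0.4]
opening: 1.0
finger_force: 0.0
```

Request:
step_arm([
  [[1,0,-2],[0,0,0]],
  [[0,0,0],[0,0,0]],
  [[0,0,0],[0,0,0]],
])

```text
time: 15.92
eef_pos: [0.6988, -0.0852, 0.0144]
tcp_rot: [0.743, 0.669, 0.0, 0.0]
contact_force: [0.4, 0.2, 0.8]
opening: 1.001
finger_force: 0.0
```

Request:
step_arm([
  [[0,0,0],[0,0,0]],
  [[0,0,0],[0,0,0]],
  [[0,0,0],[0,0,0]],
  [[0,0,0],[0,0,0]],
  [[0,0,0],[0,0,0]],
  [[0,0,0],[0,0,0]],
], fingers=-1, grip_force=90)

```text
time: 16.42
eef_pos: [0.6988, -0.0852, 0.0155]
tcp_rot: [0.743, 0.669, 0.0, 0.0]
contact_force: [-1.9, 0.6, 5.0]
opening: 0.75
finger_force: 99.8
```

Request:
step_arm([
  [[0,0,15],[0,0,0]],
  [[0,0,30],[0,0,0]],
  [[0,0,35],[0,0,0]],
  [[0,0,35],[0,0,0]],
  [[0,0,0],[0,0,0]],
  [[0,0,0],[0,0,0]],
])

```text
time: 16.92
eef_pos: [0.6993, -0.0854, 0.1305]
tcp_rot: [0.743, 0.669, 0.001, 0.002]
contact_force: [-0.2, -0.9, -8.7]
opening: 0.749
finger_force: 103.0
```

Request:
step_arm([
  [[-22,-34,0],[0,0,0]],
  [[-22,-34,0],[0,0,0]],
  [[-22,-34,0],[0,0,0]],
  [[-22,-33,0],[0,0,0]],
  [[-22,-33,0],[0,0,0]],
  [[-21,-33,0],[0,0,0]],
  [[0,0,-20],[0,0,0]],
  [[0,0,-20],[0,0,0]],
])

```text
time: 17.58
eef_pos: [0.5645, -0.2878, 0.0855]
tcp_rot: [0.745, 0.667, -0.0, -0.002]
contact_force: [1.0, 0.7, -9.0]
opening: 0.743
finger_force: 103.3
```

Request:
step_arm([
  [[0,0,-10],[0,0,0]],
  [[0,0,0],[0,0,0]],
  [[0,0,0],[0,0,0]],
  [[0,0,0],[0,0,0]],
])

```text
time: 17.92
eef_pos: [0.5678, -0.2856, 0.0786]
tcp_rot: [0.743, 0.669, -0.0, -0.0]
contact_force: [0.7, -0.1, -7.3]
opening: 0.75
finger_force: 102.8
```

Run:
```python
from h import *
import pickle
s,im,c=wsnap('w9');print(s['eef_pos'],yaw(s),s['tcp_rot'],s['opening'],s['contact_force']); pickle.dump((s,c),open('w9.p','wb'))
```

```text
[ 0.56775209 -0.28556744  0.0786414 ] -0.1038998087154162 [ 7.42870433e-01  6.69435197e-01 -5.82007018e-05 -1.83370709e-04] 0.7498799721687984 [ 0.69663865 -0.13287606 -7.27445551]
```

View pics/w9.png

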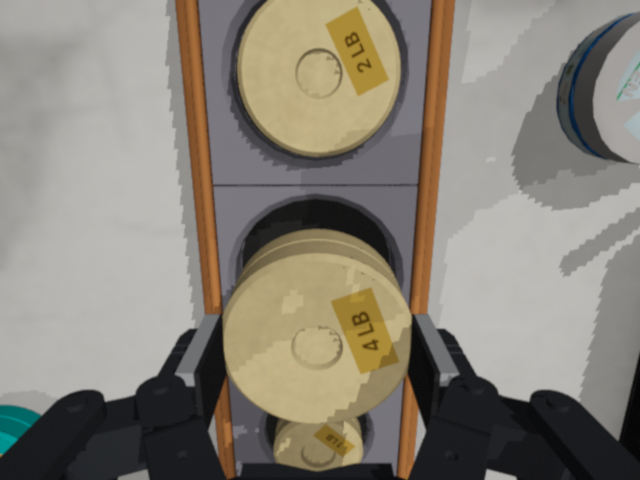

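Run:
```python
from h import *
import pickle
np.set_printoptions(precision=4,suppress=True)
s,c=pickle.load(open('w9.p','rb'))
a,b=[watz(c,p,.038)[:2] for p in [(214,185),(418,185)]]; d=(b-a)/np.linalg.norm(b-a); n=np.array([d[1],-d[0]])
print(a,b,np.linalg.norm(b-a),'c',(a+b)/2+n*.0445)
print('w',watz(c,(317,338),s['eef_pos'][2]+.0145)[:2],s['eef_pos'],readout.get_state()['eef_pos'])
```

```text
[ 0.5289 -0.2357] [ 0.6167 -0.2449] 0.08834093191189178 c [ 0.5682 -0.2845]
w [ 0.5688 -0.2821] [ 0.5678 -0.2856  0.0786] [ 0.5684 -0.286   0.0797]
```

Request:
step_arm([
  [[0,-1,-14],[0,0,0]],
  [[0,0,-10],[0,0,0]],
  [[0,0,-8],[0,0,0]],
  [[0,0,0],[0,0,0]],
  [[0,0,0],[0,0,0]],
  [[0,0,0],[0,0,0]],
])

```text
time: 18.47
eef_pos: [0.5676, -0.2872, 0.0469]
tcp_rot: [0.743, 0.669, 0.0, 0.0]
contact_force: [0.1, 0.2, -8.8]
opening: 0.749
finger_force: 102.9
```

Request:
step_arm([
  [[0,0,-4],[0,0,0]],
  [[0,0,-3],[0,0,0]],
  [[0,0,-2],[0,0,0]],
  [[0,0,0],[0,0,0]],
  [[0,0,0],[0,0,0]],
])

```text
time: 18.88
eef_pos: [0.5673, -0.2871, 0.0377]
tcp_rot: [0.743, 0.669, -0.0, -0.0]
contact_force: [0.7, 0.2, -8.4]
opening: 0.746
finger_force: 102.9
```

Request:
step_arm([
  [[0,0,-2],[0,0,0]],
  [[0,0,-1],[0,0,0]],
  [[0,0,-1],[0,0,0]],
  [[0,0,0],[0,0,0]],
  [[0,0,0],[0,0,0]],
])

```text
time: 19.3
eef_pos: [0.5674, -0.2871, 0.0338]
tcp_rot: [0.743, 0.669, -0.0, -0.0]
contact_force: [-0.2, -0.8, -7.6]
opening: 0.747
finger_force: 102.9
```

Request:
step_arm([
  [[0,0,0],[0,0,0]],
  [[0,0,0],[0,0,0]],
  [[0,0,0],[0,0,0]],
  [[0,0,0],[0,0,0]],
  [[0,0,40],[0,0,0]],
  [[0,0,40],[0,0,0]],
  [[0,0,40],[0,0,0]],
  [[0,0,40],[0,0,0]],
], fingers=1)

```text
time: 19.97
eef_pos: [0.5677, -0.2873, 0.1969]
tcp_rot: [0.743, 0.669, 0.0, 0.001]
contact_force: [1.1, -0.8, 0.8]
opening: 1.005
finger_force: 0.0
```

Request:
step_arm([
  [[0,0,40],[0,0,0]],
  [[0,30,40],[0,0,0]],
  [[0,20,10],[0,0,0]],
  [[0,0,0],[0,0,0]],
  [[0,0,0],[0,0,0]],
])

```text
time: 20.38
eef_pos: [0.5681, -0.2419, 0.2796]
tcp_rot: [0.743, 0.67, 0.0, 0.002]
contact_force: [-0.6, -0.9, -0.1]
opening: 1.005
finger_force: 0.0
```

```bash
cat > m10.py <<'E'
from h import *
import pickle
np.set_printoptions(precision=4,suppress=True)
s,im,c=wsnap('w10');print(s['eef_pos'],s['time'],yaw(s)); im=im.copy()
th=np.arange(0,2*np.pi,.2); D=np.c_[np.cos(th),np.sin(th)]
def pj(Q):
    q=(Q-c['T'][:3,3])@c['T'][:3,:3]; return np.c_[c['cx']-c['fx']*q[:,0]/q[:,2],c['cy']+c['fy']*q[:,1]/q[:,2]]
for x,y,d in((.578,-.1965,.062),(.5687,-.285,.068),(.5594,-.3735,.046)):
    px=pj(np.array([[x,y,.048]]))[0].astype(int); print(px)
    m=blob(im,tuple(px),(15,40,70),(35,190,255))
    if m is None: print('none'); continue
    h=cv2.convexHull(max(cv2.findContours(m,0,2)[0],key=cv2.contourArea))[:,0].astype(float)
    a=np.linspace(0,2*np.pi,60)
    f=lambda p:(h@D.T).max(0)+.3-(pj(np.array([(p[0]+d/2*np.cos(t),p[1]+d/2*np.sin(t),z) for t in a for z in(.036,p[2])]))@D.T).max(0)
    r=least_squares(f,[x,y,.048],loss='soft_l1',x_scale=[.01]*3,diff_step=1e-3);print(r.x-[x,y,0],np.abs(r.fun).mean(),bb(h))
E
python3 m10.py
```

```text
[ 0.5681 -0.2419  0.2796] 20.3833 -0.10339534135696637
[320 139]
[0.0005 0.0014 0.056 ] 0.10681798253580609 [np.float64(285.0), np.float64(358.0), np.float64(100.0), np.float64(175.0)]
[320 238]
[-0.0004  0.0011  0.0551] 0.1721642149841336 [np.float64(283.0), np.float64(357.0), np.float64(199.0), np.float64(274.0)]
[320 324]
[ 0.0004 -0.0013  0.0503] 0.27941614163683803 [np.float64(297.0), np.float64(344.0), np.float64(299.0), np.float64(346.0)]
```

Request:
step_arm([
  [[0,10,35],[0,0,0]],
  [[-6,34,35],[0,0,0]],
  [[-7,35,0],[0,0,0]],
  [[-7,35,0],[0,0,0]],
  [[-7,35,0],[0,0,0]],
  [[-7,35,0],[0,0,0]],
  [[-7,35,0],[0,0,0]],
  [[-7,25,0],[0,0,0]],
])

```text
time: 21.1
eef_pos: [0.5194, -0.0018, 0.3397]
tcp_rot: [0.743, 0.669, -0.001, -0.002]
contact_force: [0.5, 1.3, -0.6]
opening: 1.0
finger_force: 0.0
```

Request:
step_arm([
  [[-14,31,0],[0,0,0]],
  [[-14,31,0],[0,0,0]],
  [[-14,31,0],[0,0,0]],
  [[-14,31,0],[0,0,0]],
  [[-15,31,0],[0,0,0]],
  [[-15,31,0],[0,0,0]],
  [[-15,31,-20],[0,0,0]],
  [[0,0,-20],[0,0,0]],
])

```text
time: 21.77
eef_pos: [0.4177, 0.2171, 0.3012]
tcp_rot: [0.742, 0.671, 0.001, -0.001]
contact_force: [-0.5, -0.8, -0.4]
opening: 0.999
finger_force: 0.0
```

Request:
step_arm([
  [[0,0,-20],[0,0,0]],
  [[0,0,0],[0,0,0]],
  [[0,0,0],[0,0,0]],
])

```text
time: 22.02
eef_pos: [0.4186, 0.2129, 0.2795]
tcp_rot: [0.743, 0.669, -0.003, -0.001]
contact_force: [0.5, -1.2, 0.9]
opening: 1.001
finger_force: 0.0
```

Run:
```python
from h import *
import pickle
np.set_printoptions(precision=4,suppress=True)
s,im,c=wsnap('w11');print(s['eef_pos'],s['qpos'],s['time'],yaw(s)); pickle.dump((s,c),open('w11.p','wb'))
a,b=[atz('top',p,.041)[:2] for p in[(102.7,322.7),(234.2,301.5)]]; print(a,b,'yaw',np.arctan2(*(a-b)))
h1=tri(('top',(145,336.2)),('scene',(253.7,428.5)));h2=tri(('top',(187.3,329.2)),('scene',(283.7,389.3)));print(h1,h2)
```

```text
[0.4186 0.2129 0.2795] [ 0.2542 -0.2144  2.004  -0.0003  1.3576  0.3599] 22.0167 -0.105689797681463
[0.4462 0.4105] [0.4291 0.1151] yaw 0.05777089350682434
[0.3809 0.3091 0.0723] [0.3806 0.2216 0.0614]
```

View pics/w11.png

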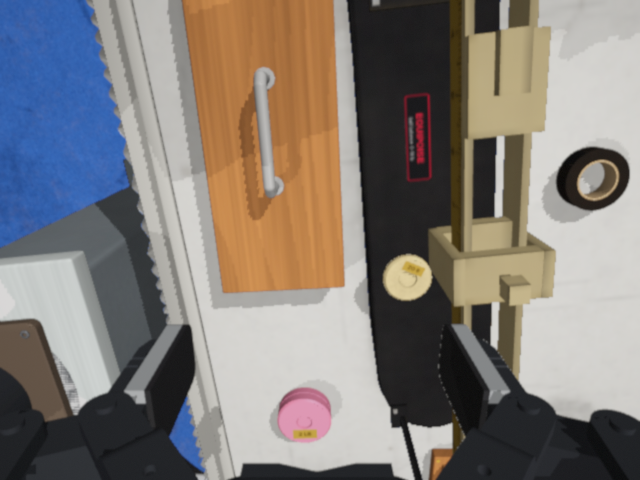

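Run:
```python
from h import *
import pickle
np.set_printoptions(precision=4,suppress=True)
s,c=pickle.load(open('w11.p','rb')); im=cv2.imread('pics/w11.png')
hsv=cv2.cvtColor(im,cv2.COLOR_BGR2HSV)
# bar centreline: low-saturation pixels inside the wood, per row
C=[]
for v in range(95,170,5):
    r=hsv[v,235:300]; u=np.where(r[:,1]<70)[0]+235
    if len(u)>4: C.append(watz(c,(u.mean(),v),.073)[:2]); print(v,u.min(),u.max(),C[-1])
C=np.array(C);k=np.polyfit(C[:,1],C[:,0],1);print('bar yaw tilt',k[0])
for p in [(263,76),(272,192)]: print('end',watz(c,p,.073)[:2])
P=[watz(c,p,.041)[:2] for p in [(222,292),(343,287),(334,5)]];print(P,np.linalg.norm(P[0]-P[1]),'tilt near',-(P[1]-P[0])[1]/(P[1]-P[0])[0],'right',(P[2]-P[1])[0]/(P[2]-P[1])[1])
e=np.array(P[0]+P[1])/2; print('end mid',e)
```

```text
95 255 266 [0.3839 0.2993]
100 255 267 [0.3838 0.2956]
105 256 267 [0.3836 0.292 ]
110 256 268 [0.3835 0.2882]
115 257 268 [0.3833 0.2845]
120 257 269 [0.3831 0.2807]
125 258 269 [0.383  0.2769]
130 258 270 [0.3828 0.2731]
135 259 270 [0.3826 0.2692]
140 259 271 [0.3825 0.2653]
145 260 271 [0.3823 0.2614]
150 260 271 [0.3818 0.2575]
155 261 272 [0.382  0.2535]
160 261 272 [0.3814 0.2496]
165 262 273 [0.3816 0.2455]
bar yaw tilt 0.04606582062540956
end [0.3878 0.3127]
end [0.3822 0.223 ]
[array([0.3154, 0.1229]), array([0.4336, 0.116 ]), array([0.4476, 0.3603])] 0.11841025167945736 tilt near 0.05838015968473711 right 0.05702925779374784
end mid [0.3745 0.1195]
```

Request:
step_arm([
  [[-12,18,-20],[0,0,0.026]],
  [[-12,19,-20],[0,0,0.026]],
  [[-12,18,-20],[0,0,0]],
  [[0,0,-30],[0,0,0]],
  [[0,0,-20],[0,0,0]],
  [[0,0,0],[0,0,0]],
  [[0,0,0],[0,0,0]],
  [[0,0,0],[0,0,0]],
])

```text
time: 22.73
eef_pos: [0.3852, 0.2688, 0.1743]
tcp_rot: [0.726, 0.688, 0.002, 0.001]
contact_force: [-0.1, 0.8, 0.3]
opening: 1.003
finger_force: 0.0
```

Run:
```python
from h import *
np.set_printoptions(precision=4,suppress=True)
s,im,c=wsnap('w12');print(s['eef_pos'],s['tcp_rot'],s['qpos'],yaw(s))
hsv=cv2.cvtColor(im,cv2.COLOR_BGR2HSV); C=[]
for v in range(20,470,15):
    r=hsv[v,200:440]; u=np.where((r[:,1]<70)&(r[:,2]>60))[0]+200
    if 6<len(u)<50: print(v,u.min(),u.max(),watz(c,(u.mean(),v),.073)[:2])
```

```text
[0.3852 0.2688 0.1743] [0.726  0.6877 0.0017 0.0007] [ 0.3928 -0.1233  2.122  -0.      1.1392  0.447 ] -0.05413442007380382
20 200 419 [0.3965 0.3875]
35 200 419 [0.3916 0.3807]
50 200 419 [0.3881 0.3738]
65 200 419 [0.3877 0.3665]
80 200 419 [0.3872 0.3591]
95 200 419 [0.3868 0.3515]
110 200 419 [0.3844 0.3439]
125 200 419 [0.384 0.336]
140 200 419 [0.3837 0.3279]
```

Request:
step_arm([
  [[-2,0,-20],[0,0,0]],
  [[0,0,-20],[0,0,0]],
  [[0,0,-20],[0,0,0]],
  [[0,0,-10],[0,0,0]],
  [[0,0,0],[0,0,0]],
  [[0,0,0],[0,0,0]],
  [[0,0,0],[0,0,0]],
])

```text
time: 23.37
eef_pos: [0.3828, 0.2691, 0.1038]
tcp_rot: [0.726, 0.688, 0.002, 0.001]
contact_force: [0.2, -0.6, 0.4]
opening: 1.001
finger_force: 0.0
```

Request:
step_arm([
  [[0,0,-20],[0,0,0]],
  [[0,0,-15],[0,0,0]],
  [[0,0,-8],[0,0,0]],
  [[0,0,-6],[0,0,0]],
  [[0,0,0],[0,0,0]],
  [[0,0,0],[0,0,0]],
  [[0,0,0],[0,0,0]],
])

```text
time: 23.95
eef_pos: [0.3822, 0.269, 0.054]
tcp_rot: [0.726, 0.688, 0.001, 0.0]
contact_force: [-0.3, -0.6, -0.2]
opening: 0.998
finger_force: 0.0
```

Request:
step_arm([
  [[0,0,0],[0,0,0]],
  [[0,0,0],[0,0,0]],
  [[0,0,0],[0,0,0]],
  [[0,0,0],[0,0,0]],
  [[0,0,0],[0,0,0]],
  [[0,0,0],[0,0,0]],
  [[0,0,0],[0,0,0]],
  [[0,0,0],[0,0,0]],
], fingers=-1, grip_force=60)

```text
time: 24.62
eef_pos: [0.3815, 0.2687, 0.0531]
tcp_rot: [0.726, 0.688, 0.0, 0.0]
contact_force: [-0.2, -0.3, 0.8]
opening: 0.087
finger_force: 58.4
```

Request:
step_arm([
  [[0,0,0],[0,0,0]],
  [[0,0,0],[0,0,0]],
  [[0,0,0],[0,0,0]],
  [[0,0,0],[0,0,0]],
])

```text
time: 24.95
eef_pos: [0.3816, 0.2687, 0.0531]
tcp_rot: [0.726, 0.688, 0.0, 0.0]
contact_force: [-0.3, -0.6, 1.3]
opening: 0.094
finger_force: 58.5
```

Request:
step_arm([
  [[0,0,10],[0,0,0]],
  [[0,0,20],[0,0,0]],
  [[0,0,30],[0,0,0]],
  [[0,0,35],[0,0,0]],
  [[0,0,35],[0,0,0]],
  [[0,0,35],[0,0,0]],
  [[0,0,35],[0,0,0]],
  [[0,0,35],[0,0,0]],
])

```text
time: 25.62
eef_pos: [0.3799, 0.2682, 0.2888]
tcp_rot: [0.726, 0.688, -0.001, -0.001]
contact_force: [1.6, -0.3, -4.0]
opening: 0.093
finger_force: 58.7
```

Request:
step_arm([
  [[0,0,35],[0,0,0]],
  [[0,0,35],[0,0,0]],
  [[0,0,30],[0,0,0]],
  [[0,0,10],[0,0,0]],
  [[0,0,0],[0,0,0]],
  [[0,0,0],[0,0,0]],
])

```text
time: 26.12
eef_pos: [0.3808, 0.2685, 0.3962]
tcp_rot: [0.726, 0.688, -0.001, -0.001]
contact_force: [-0.7, 0.5, -4.0]
opening: 0.093
finger_force: 58.9
```

Request:
step_arm([
  [[10,-20,0],[0,0,0]],
  [[15,-30,0],[0,0,0]],
  [[16,-30,0],[0,0,0]],
  [[16,-30,0],[0,0,0]],
  [[16,-30,0],[0,0,0]],
  [[16,-30,0],[0,0,0]],
  [[16,-30,0],[0,0,0]],
  [[16,-30,0],[0,0,0]],
])

```text
time: 26.78
eef_pos: [0.5017, 0.0372, 0.3934]
tcp_rot: [0.726, 0.688, -0.002, -0.003]
contact_force: [-0.3, 0.3, -3.6]
opening: 0.092
finger_force: 58.8
```

Request:
step_arm([
  [[12,-30,0],[0,0,0]],
  [[8,-32,0],[0,0,-0.017]],
  [[7,-32,0],[0,0,-0.017]],
  [[7,-32,0],[0,0,-0.016]],
  [[7,-32,0],[0,0,0]],
  [[7,-32,0],[0,0,0]],
  [[6,-32,0],[0,0,0]],
  [[5,-32,0],[0,0,0]],
])

```text
time: 27.45
eef_pos: [0.5605, -0.2164, 0.3928]
tcp_rot: [0.743, 0.67, -0.001, -0.004]
contact_force: [0.4, 0.2, -3.3]
opening: 0.092
finger_force: 58.8
```

Request:
step_arm([
  [[4,-32,0],[0,0,0]],
  [[3,-20,0],[0,0,0]],
  [[0,0,0],[0,0,0]],
  [[0,0,0],[0,0,0]],
  [[0,0,0],[0,0,0]],
])

```text
time: 27.87
eef_pos: [0.5677, -0.2664, 0.3947]
tcp_rot: [0.743, 0.67, -0.0, -0.003]
contact_force: [-0.2, -0.2, -3.1]
opening: 0.092
finger_force: 58.8
```

Run:
```python
from h import *
s=readout.get_state();print(s['eef_pos'],s['tcp_rot'],yaw(s))
```

```text
[ 0.56774544 -0.26643373  0.39469038] [ 7.42544717e-01  6.69790049e-01 -3.66270748e-04 -2.91555271e-03] -0.10292842003439286
```

Request:
step_arm([
  [[0,-9,-10],[0,0,0]],
  [[0,-9,-30],[0,0,0]],
  [[0,0,-35],[0,0,0]],
  [[0,0,-35],[0,0,0]],
  [[0,0,-35],[0,0,0]],
  [[0,0,-35],[0,0,0]],
  [[0,0,-35],[0,0,0]],
  [[0,0,-20],[0,0,0]],
])

```text
time: 28.53
eef_pos: [0.5658, -0.2827, 0.1569]
tcp_rot: [0.742, 0.67, -0.001, -0.004]
contact_force: [-0.2, 0.4, -4.1]
opening: 0.09
finger_force: 58.7
```

Request:
step_arm([
  [[0,0,-10],[0,0,0]],
  [[0,0,0],[0,0,0]],
  [[0,0,0],[0,0,0]],
  [[0,0,0],[0,0,0]],
  [[0,0,0],[0,0,0]],
])

```text
time: 28.95
eef_pos: [0.5698, -0.2862, 0.156]
tcp_rot: [0.742, 0.67, 0.001, 0.003]
contact_force: [0.5, 1.0, -3.8]
opening: 0.088
finger_force: 58.7
```

Run:
```python
from h import *
np.set_printoptions(precision=4,suppress=True)
s,im,c=wsnap('w13');print(s['eef_pos'],s['tcp_rot'],yaw(s),s['qpos'],s['contact_force'],s['wrist_torque'])
t=snap('top','top13')[...,::-1]
# wood mask: cover top edge in wrist view -> sample boundary
hsv=cv2.cvtColor(im,cv2.COLOR_BGR2HSV); m=cv2.inRange(hsv,(5,90,60),(20,255,255)); print(m.mean())
zt=s['eef_pos'][2]-.0531+.041
for v in range(10,330,40):
    u=np.where(m[v])[0]
    if len(u)>20: print(v,u.min(),u.max(),watz(c,(u.min(),v),zt)[:2],watz(c,(u.max(),v),zt)[:2])
```

```text
[ 0.5698 -0.2862  0.156 ] [0.7425 0.6699 0.0005 0.0026] -0.10273462004005879 [-0.6244  0.2713  1.738  -0.      1.127  -0.5216] [ 0.5394  0.9643 -3.8379] [-0.0316 -0.013   0.0502]
92.7662109375
10 133 499 [ 0.5227 -0.1724] [ 0.6402 -0.1845]
50 138 494 [ 0.5215 -0.1842] [ 0.639  -0.1963]
90 143 490 [ 0.5203 -0.1966] [ 0.638  -0.2088]
130 148 485 [ 0.519  -0.2098] [ 0.6366 -0.222 ]
170 152 480 [ 0.5172 -0.2237] [ 0.6351 -0.236 ]
210 157 475 [ 0.5157 -0.2385] [ 0.6335 -0.2508]
250 162 470 [ 0.5141 -0.2543] [ 0.6319 -0.2666]
290 167 465 [ 0.5124 -0.271 ] [ 0.6301 -0.2835]
```

Request:
step_arm([
  [[0,0,-20],[0,0,0]],
  [[0,0,-20],[0,0,0]],
  [[0,0,-10],[0,0,0]],
  [[0,0,0],[0,0,0]],
  [[0,0,0],[0,0,0]],
  [[0,0,0],[0,0,0]],
])

```text
time: 29.55
eef_pos: [0.5692, -0.286, 0.1045]
tcp_rot: [0.743, 0.67, 0.0, 0.001]
contact_force: [0.1, -0.6, -3.2]
opening: 0.092
finger_force: 58.7
```

Request:
step_arm([
  [[-1,1,-5],[0,0,-0.001]],
  [[0,0,-5],[0,0,0]],
  [[0,0,-5],[0,0,0]],
  [[0,0,-4],[0,0,0]],
  [[0,0,0],[0,0,0]],
  [[0,0,0],[0,0,0]],
])

```text
time: 30.05
eef_pos: [0.567, -0.2841, 0.0833]
tcp_rot: [0.743, 0.669, -0.0, -0.001]
contact_force: [-0.4, -0.3, -4.0]
opening: 0.092
finger_force: 58.8
```

Request:
step_arm([
  [[0,0,-4],[0,0,0]],
  [[0,0,-4],[0,0,0]],
  [[0,0,-3],[0,0,0]],
  [[0,0,-2],[0,0,0]],
  [[0,0,0],[0,0,0]],
  [[0,0,0],[0,0,0]],
])

```text
time: 30.55
eef_pos: [0.5672, -0.2842, 0.0707]
tcp_rot: [0.743, 0.669, -0.0, -0.0]
contact_force: [0.3, -0.3, -5.6]
opening: 0.094
finger_force: 58.8
```

Request:
step_arm([
  [[0,0,-1],[0,0,0]],
  [[0,0,-1],[0,0,0]],
  [[0,0,0],[0,0,0]],
  [[0,0,0],[0,0,0]],
])

```text
time: 30.88
eef_pos: [0.5674, -0.2845, 0.0692]
tcp_rot: [0.743, 0.669, -0.0, 0.0]
contact_force: [-0.6, -0.1, -3.3]
opening: 0.094
finger_force: 58.9
```

Request:
step_arm([
  [[0,0,-1],[0,0,0]],
  [[0,0,0],[0,0,0]],
  [[0,0,0],[0,0,0]],
])

```text
time: 31.13
eef_pos: [0.5674, -0.2845, 0.0692]
tcp_rot: [0.743, 0.669, -0.0, -0.0]
contact_force: [-4.9, 1.0, 5.5]
opening: 0.092
finger_force: 59.7
```

Request:
step_arm([
  [[0,0,0],[0,0,0]],
  [[0,0,0],[0,0,0]],
  [[0,0,0],[0,0,0]],
  [[0,0,0],[0,0,0]],
  [[0,0,0],[0,0,0]],
  [[0,0,0],[0,0,0]],
  [[0,0,0],[0,0,0]],
  [[0,0,0],[0,0,0]],
], fingers=1)

```text
time: 31.8
eef_pos: [0.5674, -0.2844, 0.068]
tcp_rot: [0.743, 0.669, 0.0, 0.0]
contact_force: [-0.5, 0.2, -0.2]
opening: 0.999
finger_force: 0.0
```

Request:
step_arm([
  [[0,0,10],[0,0,0]],
  [[0,0,25],[0,0,0]],
  [[0,0,40],[0,0,0]],
  [[0,0,40],[0,0,0]],
  [[0,0,40],[0,0,0]],
  [[0,0,40],[0,0,0]],
  [[0,0,0],[0,0,0]],
  [[0,0,0],[0,0,0]],
])

```text
time: 32.47
eef_pos: [0.5689, -0.2854, 0.2687]
tcp_rot: [0.743, 0.669, 0.001, 0.005]
contact_force: [0.2, 0.5, -0.6]
opening: 0.997
finger_force: 0.0
```

Run:
```python
from h import *
np.set_printoptions(precision=4,suppress=True)
s,im,c=wsnap('w14');print(s['eef_pos'],s['tcp_rot'],yaw(s))
hsv=cv2.cvtColor(im,cv2.COLOR_BGR2HSV); m=cv2.inRange(hsv,(5,90,60),(20,255,255))
for v in range(10,400,40):
    u=np.where(m[v])[0]
    if len(u)>20: print(v,u.min(),u.max(),watz(c,(u.min(),v),.057)[:2],watz(c,(u.max(),v),.057)[:2])
cv2.imwrite('pics/scene14.png',cams.read_camera('scene')[...,::-1]); 
t=snap('top','top14')[...,::-1]
m=cv2.inRange(cv2.cvtColor(t,cv2.COLOR_BGR2HSV),(3,80,40),(22,255,255)); m[:150]=0;m[300:]=0;m[:,:310]=0;m[:,470:]=0
k=max(cv2.findContours(m,0,2)[0],key=cv2.contourArea); h=cv2.convexHull(k)[:,0].astype(float); print(bb(h))
# predicted silhouettes of a seated cover (z .016-.057) vs 8, 15 mm higher
th=np.arange(0,2*np.pi,.2); D=np.c_[np.cos(th),np.sin(th)]
def f(p,dz):
    ca,sa=np.cos(p[2]),np.sin(p[2]); Q=[(p[0]+a*ca+b*sa,p[1]-a*sa+b*ca,z) for a in(-.06,.06) for b in(-.149,.149) for z in(0,.057+dz)]
    return (h@D.T).max(0)-(np.array([proj('top',q) for q in Q])@D.T).max(0)
for dz in(0,.005,.01,.015):
    r=least_squares(lambda p:f(p,dz),[.5685,-.2847,.104],x_scale=.01,diff_step=1e-3,loss='soft_l1'); print(dz,r.x,np.abs(r.fun).mean())
```

```text
[ 0.5689 -0.2854  0.2687] [0.7428 0.6694 0.001  0.0046] -0.10384127155934952
10 232 392 [ 0.524 -0.139] [ 0.6413 -0.1511]
50 234 390 [ 0.521  -0.1658] [ 0.6385 -0.178 ]
90 236 388 [ 0.5178 -0.1942] [ 0.6355 -0.2065]
130 239 386 [ 0.5153 -0.2243] [ 0.6324 -0.2366]
170 241 384 [ 0.5117 -0.2561] [ 0.6291 -0.2685]
210 243 382 [ 0.5079 -0.2899] [ 0.6256 -0.3025]
250 246 380 [ 0.5048 -0.326 ] [ 0.6219 -0.3386]
290 248 378 [ 0.5006 -0.3644] [ 0.6179 -0.3771]
330 250 376 [ 0.496  -0.4054] [ 0.6136 -0.4183]
[np.float64(376.0), np.float64(449.0), np.float64(189.0), np.float64(245.0)]
0 [ 0.5714 -0.2989  0.1034] 19.031199088791784
0.005 [ 0.5711 -0.2972  0.1035] 19.462445115619445
0.01 [ 0.5709 -0.2955  0.1036] 19.896023599278784
0.015 [ 0.5708 -0.2946  0.104 ] 20.336093522408625
```

```bash
python3 -c "
from plant import sign_off
print(sign_off())"
```

```text
the job is handed in; nothing more can be done
None
```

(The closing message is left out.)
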